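# Offer up the flap to the hinge leaf on the jamb

## Task

Clear the oil can away from the front of the jamb block and stand it upright on the flat red tin box. Then take the wooden flap whose single wide hinge knuckle fits the gap between the jamb's two knuckles, bring the knuckle into the gap so that the bores line up for the hinge pin, and hold the flap there, level and steady, in the gripper alone: finish while still holding it, without pressing it against the jamb. Leave the other flap where it lies.

Things in the scene. Friction and masses are not known exactly. Their poses are not given: they have to be found in the camera images.
- jamb: Fixed brown wooden block 45 x 100 mm, 90 mm high, 3 mm steel hinge leaf on top; low brackets (32 mm high) stand 22 mm out at its +-y sides. Origin: centre of the underside; +z up; front is -x; y runs along the hinge axis. Two knuckles (tubes along y, outer diameter 20, bore 12, each 22 mm long) stand before the top of the front face, with a 38 mm gap between them (y -19 to +19 mm).
- jamb_bore (a point): Point on the hinge axis of the jamb in the middle of the gap: 34.5 mm in front of the jamb's origin (its -x; so 12 mm in front of the face) and 91.5 mm above the work surface. Axes as the jamb's.
- flap: Loose pale batten 110 (x) x 40 (y) x 34 mm high, 0.16 kg, lying with a 3 mm steel leaf on the front of its top; past its +x end ONE wide knuckle, a tube along y 32 mm long, outer diameter 20, bore 12. Origin: centre of the batten's underside; +x to the knuckle, +z up. Centre of mass about 5 mm from the origin to +x. When matched, its +x is the jamb's +x, with 3 mm to spare at either side.
- flap_bore (a point): Centre of the flap's knuckle bore: 69 mm from the flap's origin along its +x (14 mm past the batten's end), on the middle line, 35.5 mm above its underside. Axes as the flap's.
- other_flap: Loose batten of the same size, wood and leaf, but with TWO narrow knuckles (11 mm each, at the batten's edges, 18 mm apart) past its +x end: does not fit the jamb. Origin and axes as the flap's. The two may lie in either place.
- oil_can: Drip oil can standing in front of the jamb, where the flap has to come: round body 52 mm in diameter, straight sides to about 65 mm high and shoulders to 96 mm, spout to 120 mm; 0.11 kg. Origin: centre of its underside, +z up.
- tin_box: Flat red sheet-metal box, closed, does not move: 102 (x) x 172 (y) x 24 mm high. Origin: centre of the underside, on the work surface; the flat top is 24 mm above it.

How it is judged:
By the outcome, as a careful person would: the job done as asked, in the order asked, and still so for the second after the job is handed in, while the arm keeps its last pose, push and grip.
It also fails if it takes over 58 s, if anything falls off the work surface, if the arm or the gripper's body presses on something with over 40 N, if the wrist force passes 120 N, or if a joint passes its speed limit or range.

## Robot

A 6-joint arm with a two-finger parallel gripper is mounted at the origin on a cart in front of the work surface, level with it; the furniture and walls round the work are solid. World frame = base frame: x ahead of the robot, y to its left, z up, the work surface at z = 0. Lengths are in m, angles in rad, forces in N, time in s.
With the tool pointing down it reaches from about 0.225 to 0.875 m from the base axis. Payload 3.4 kg.
Tool frame: the origin (TCP) lies at the very end of the fingers, on their centre line; the grasp point (between the pads) lies 19 mm behind it; z points along the fingers, y is the direction in which the jaws open and shut (so a half turn about z gives the same grasp; the last joint's range is limited). The gripper opens to 85 mm and grips with 20 to 120 N. Pads are 22 mm wide; open, the fingers measure 114 mm over their backs; the gripper's body (76 mm by 85 mm) begins 54 mm behind the grasp point. The pads swing forward as they close: fully open they stand 13 mm farther back than shut.
Start: joints at [-1.291, 0.276, 1.505, -0, 1.361, -0.121], TCP at [0.224, -0.529, 0.194] pointing down, gripper open.
Joint ranges: [-2.89, 2.89], [-0.75, 2.08], [0.22, 2.7], [-1.18, 4.32], [0.11, 2.71], [-2.7, 2.7]. Speed limits (rad/s): [2.57, 2.57, 3.14, 3.14, 3.14, 3.14].

## Interface

Orientations are given as a unit quaternion [w, x, y, z].
In Python, from rig import manip, eyes gives the robot as it stands. The module is installed in compiled form; this text tells all that it offers.
- The arm moves only by the tool servo_tool, never from a script. Its argument "deltas" is one flat list of numbers, 6 for each row, row after row: the shift along the tool's x, y, z in cm, then the turn, a rotation vector about the tool's x, y, z in degrees. A call has 1 to 20 rows; each row shifts and turns the pose as measured when the row begins, along the tool's axes as they then stand; what a row does not reach is not made up. A row lasts 1/10 s, in which the tool goes at most 50 mm and 8.59 degrees, less where a joint would pass 70% of its speed; a pose out of reach is approached as far as the arm can. A call with a gripper value outside its range is refused whole. "jaw" is the finger opening in cm, from 0 to 8.54, set as the call begins (left out, the last holds). The fingers move at their own pace and stop on an object; "grip_force" is the grip in N (left out, the last holds). Time passes only in rows, so rows that do not move let the fingers close. It gives the time, the measured TCP pose, the force and the opening at its end, in the units of the state.
- manip.get_state(): the state, without advancing time (a new reading comes with each control period).
- eyes.get_image(name): name is "side" or "top"; returns (picture, depth): 420x560x3 uint8, red, green, blue; 420x560 float32, m along the optical axis (not along the pixel's ray), 0 where there is no reading.
- eyes.get_calibration(name): a dict with "camera_matrix" (3x3 intrinsics, pixels), "rvec" (rotation vector, rad) and "tvec" (3), from world to camera coordinates, as OpenCV has them. Camera axes: x right, y down, z forward; pixel columns grow to the right and rows downward; lengths in m; the calibration is good to about 2 mm. A picture is of the moment at which its call begins. get_calibration takes no time and is no camera call.
- manip.sign_off(): hands the job in, once; it reports no verdict.
The state is a dict: "clock": time; "qpos": joint angles; "qd": joint speeds; "effort": joint torques, N m; "position": TCP position; "ee_rot": TCP orientation; "contact_force": force on the tool from outside, world axes, zero at the start; "moment": the same for the moment, N m; "width": finger opening in m.
Only numpy, scipy, OpenCV 4.12 (cv2) and the standard library are available. Lean on these libraries where they do the work, as an engineer would, in place of code of your own. Each camera call takes 0.05 s, during which the arm holds its last target.

## Working session

There is one attempt and no reset: what is moved stays moved. The work goes in short steps, Python scripts to look and compute and a tool call to move; the robot and the scene stay as the last step left them, time stands still between calls to the robot, and variables do not carry over. Pictures are saved under pics/ and viewed, and the job is handed in when it is done.

Besides the shell and the picture viewer there is one more tool, called after "Emit:" as name(argument=value, ...) on one line, values as JSON. servo_tool: Moves the arm, as the interface text tells. Its arguments: {"type":"object","properties":{"deltas":{"type":"array","items":{"type":"number"}},"jaw":{"type":"number"},"grip_force":{"type":"number"}},"required":["deltas"]}

```bash
mkdir -p pics; ls
python3 - <<'E'
from rig import manip, eyes
import cv2, numpy as np
print(manip.get_state())
for n in ("side","top"):
    im,d=eyes.get_image(n); c=eyes.get_calibration(n); print(n,c)
    cv2.imwrite(f"pics/{n}0.png",im[:,:,::-1]); np.savez(f"{n}0.npz",im=im,d=d,K=c["camera_matrix"],r=c["rvec"],t=c["tvec"])
E
```

```text
pics
{'clock': 0.0, 'qpos': array([-1.29098061e+00,  2.76597971e-01,  1.50612431e+00, -1.24450191e-05,
        1.36070885e+00, -1.21006708e-01]), 'qd': array([-1.14721421e-03, -2.37011366e-03, -6.89450178e-04, -5.17660841e-04,
       -2.58987496e-05, -1.39765263e-03]), 'effort': array([-5.09423699e-04, -4.16778195e+01, -2.45803320e+01, -2.04622502e-04,
        1.11631025e-02, -1.53595374e-05]), 'position': array([ 0.22417233, -0.52885476,  0.1933416 ]), 'ee_rot': array([-9.15855455e-04,  9.79984126e-01,  1.99073525e-01, -7.89800084e-05]), 'contact_force': array([-0.09116042, -0.8582781 , -0.43346971]), 'moment': array([ 0.03050045,  0.01668845, -0.05418339]), 'width': 0.0852996620126498}
side {'camera_matrix': array([[473.78390571,   0.        , 278.61401725],
       [  0.        , 473.78390571, 211.09623956],
       [  0.        ,   0.        ,   1.        ]]), 'rvec': array([ 0.42283732, -2.65690208,  1.33129678]), 'tvec': array([0.55530298, 0.15988376, 0.91461889])}
top {'camera_matrix': array([[429.98385182,   0.        , 282.08892639],
       [  0.        , 429.98385182, 210.29454824],
       [  0.        ,   0.        ,   1.        ]]), 'rvec': array([ 2.05725506, -2.17454156,  0.21540261]), 'tvec': array([0.06809805, 0.54127582, 0.94835156])}
```

View pics/side0.png

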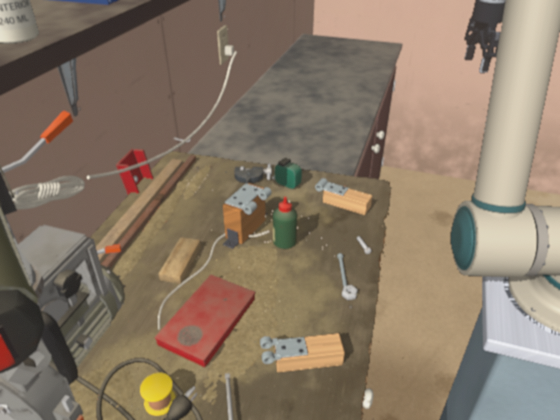

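View pics/top0.png

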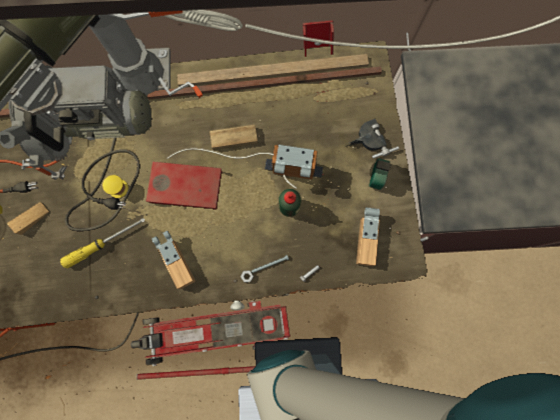

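```bash
cat > h.py <<'E'
import cv2, numpy as np
from scipy.spatial.transform import Rotation as R
def load(f):
    z=np.load(f); return {k:z[k] for k in z}
def snap(n,f):
    from rig import eyes
    im,d=eyes.get_image(n); c=eyes.get_calibration(n)
    np.savez(f,im=im,d=d,K=c["camera_matrix"],r=c["rvec"],t=c["tvec"]); return load(f)
def cloud(v):
    M=cv2.Rodrigues(v['r'])[0]; h,w=v['d'].shape; u,vv=np.meshgrid(np.arange(w),np.arange(h))
    K=v['K']; d=v['d']; P=np.stack([(u-K[0,2])/K[0,0]*d,(vv-K[1,2])/K[1,1]*d,d],-1)
    W=(P-v['t'].ravel())@M; W[d==0]=np.nan; return W
def ray_z(v,u,w,z):
    M=cv2.Rodrigues(v['r'])[0]; K=v['K']; C=-M.T@v['t'].ravel()
    q=M.T@np.array([(u-K[0,2])/K[0,0],(w-K[1,2])/K[1,1],1]); return C+q*(z-C[2])/q[2]
def proj(v,P):
    return cv2.projectPoints(np.atleast_2d(np.asarray(P,float)),v['r'],v['t'],v['K'],None)[0][:,0]
def crop(v,x0,y0,x1,y1,s,f,pts=None):
    c=cv2.resize(v['im'][y0:y1,x0:x1,::-1],None,fx=s,fy=s,interpolation=cv2.INTER_CUBIC)
    if pts is not None:
        for p in proj(v,pts):
            q=((p-[x0,y0]+.5)*s).astype(int); cv2.circle(c,tuple(int(a) for a in q),2,(255,0,255),-1)
    cv2.imwrite(f,c)
E
python3 - <<'E'
from h import *
t=load('top0.npz'); s=load('side0.npz')
crop(t,255,130,415,280,5,'pics/tc.png'); crop(t,135,150,235,300,4,'pics/tl.png'); crop(s,215,150,395,260,4,'pics/sc.png')
for n,v in (('t',t),('s',s)):
    W=cloud(v)
    M=cv2.Rodrigues(v['r'])[0]; print('cam',-M.T@v['t'].ravel(), (v['d']==0).mean())
    pts={'t':[(290,200),(296,152),(185,185),(372,225),(367,250),(170,245),(178,270),(340,260),(320,80),(400,60)],'s':[(285,230),(247,195),(205,320),(345,200),(310,350),(290,347)]}[n]
    for u,w in pts: print(n,u,w,W[w,u].round(4))
E
```

```text
cam [0.34433827 0.0456236  1.03746671] 0.003971088435374149
t 290 200 [0.5559 0.0196 0.1068]
t 296 152 [ 0.6714 -0.0012  0.0935]
t 185 185 [0.6268 0.2708 0.0226]
t 372 225 [ 0.5003 -0.1711  0.0397]
t 367 250 [ 0.4426 -0.1544  0.0369]
t 170 245 [0.4799 0.3045 0.0355]
t 178 270 [0.4206 0.2859 0.0369]
t 340 260 [ 0.4259 -0.095  -0.002 ]
t 320 80 [ 0.8946 -0.0801  0.0064]
t 400 60 [ 1.0184 -0.3393 -0.1297]
cam [0.33114003 0.77778553 0.67516509] 0.0039115646258503405
s 285 230 [0.5546 0.048  0.0558]
s 247 195 [0.6547 0.0029 0.0926]
s 205 320 [0.626  0.2906 0.0206]
s 345 200 [ 0.4643 -0.1391  0.0255]
s 310 350 [0.4314 0.3039 0.0334]
s 290 347 [0.4632 0.3112 0.0372]
```

View pics/tc.png

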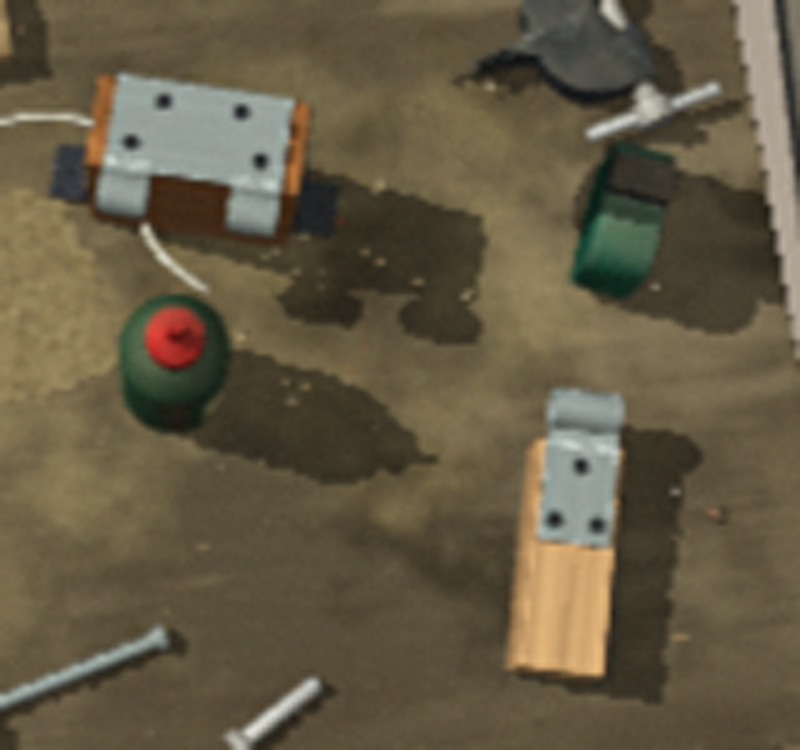

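View pics/sc.png

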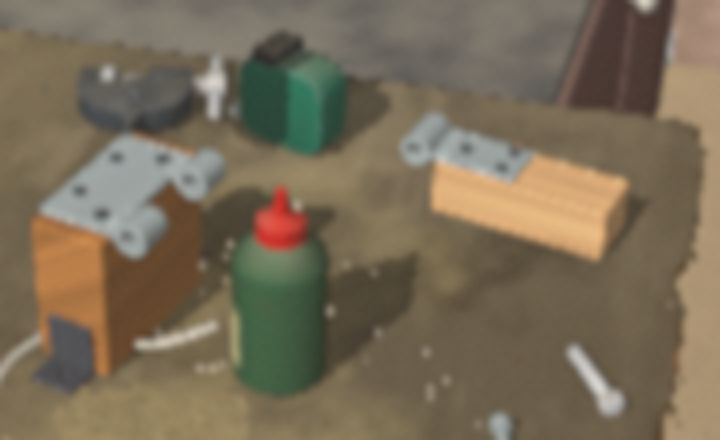

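View pics/tl.png

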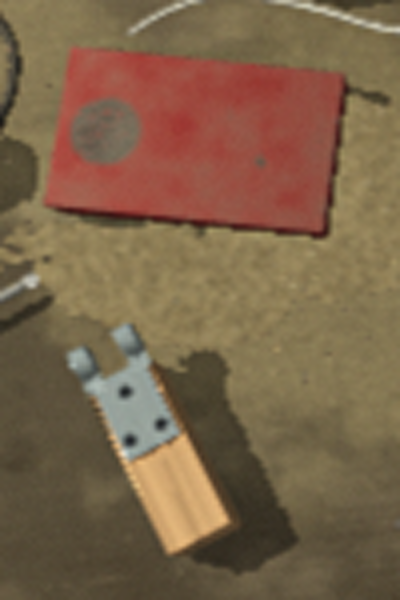

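The top crop shows the flap with the single wide knuckle on the right, at about (370,237), and the two-knuckle flap on the left, at about (170,260). The can is at (290,200), directly in front of the jamb at (296,158), and the red box is at (185,185). Next I'll work out the poses from the depth clouds.

Run:
```python
from h import *
def rect(P):
    (c,s,a)=cv2.minAreaRect((P[:,:2]*1000).astype(np.float32)); return np.round(c,1),np.round(s,1),round(a,2),len(P)
for n in ('top','side'):
    v=load(n+'0.npz'); W=cloud(v).reshape(-1,3)
    def box(x0,x1,y0,y1,z0,z1):
        m=(W[:,0]>x0)&(W[:,0]<x1)&(W[:,1]>y0)&(W[:,1]<y1)&(W[:,2]>z0)&(W[:,2]<z1); return W[m]
    P=box(.58,.75,-.09,.1,.085,.12); print(n,'jamb',rect(P),np.median(P[:,2]))
    P=box(.38,.56,-.23,-.1,.025,.05); print('flapTop',rect(P),np.median(P[:,2]))
    P=box(.38,.56,-.23,-.1,.012,.05); print('flap',rect(P),np.median(P[:,2]))
    P=box(.50,.61,-.04,.08,.02,.065); print('can body',rect(P))
    P=box(.50,.61,-.04,.08,.098,.13); print('can top',rect(P),P.mean(0))
    P=box(.55,.70,.15,.40,.012,.05); print('tin',rect(P),np.median(P[:,2]))
    P=box(.38,.56,.2,.4,.025,.05); print('oth',rect(P),np.median(P[:,2]))
```

```text
top jamb (array([632.7,   8.3]), array([ 99.7, 105.6]), 78.27, 1008) 0.09310609045495158
flapTop (array([ 475.3, -164. ]), array([ 40.6, 132.3]), 78.85, 963) 0.035645729876878085
flap (array([ 475.1, -164.1]), array([ 40.8, 132.7]), 79.19, 1007) 0.035490824162181696
can body (array([547.6,  20.8]), array([50.3, 19.4]), 83.28, 78)
can top (array([563.4,  19.1]), array([22.4, 25.5]), 86.57, 107) [0.56286934 0.0193084  0.10444564]
tin (array([612.5, 298. ]), array([215.3, 143.7]), 81.26, 2907) 0.023366527804723272
oth (array([446.6, 299.2]), array([134.4,  40.7]), 25.66, 957) 0.03539856132770123
side jamb (array([631.3,  11.4]), array([104.1, 107.5]), 76.78, 802) 0.0916690114434523
flapTop (array([ 475.1, -160. ]), array([ 45.5, 134.7]), 80.46, 682) 0.03315136311463829
flap (array([ 475.1, -160. ]), array([ 45.5, 134.6]), 80.22, 890) 0.03201329503163135
can body (array([558. ,  39.4]), array([49.5, 23.2]), 17.82, 386)
can top (array([563.3,  25.6]), array([24.2, 23.2]), 0.23, 100) [0.5624441  0.02606366 0.10467555]
tin (array([611.7, 301.2]), array([215.8, 145.2]), 81.4, 4597) 0.022495400590933398
oth (array([446.4, 303. ]), array([133.2,  42.9]), 25.15, 1823) 0.034138238657822395
```

```bash
cat >> h.py <<'E'
def T(x,y,yaw,P,z=0):
    c,s=np.cos(yaw),np.sin(yaw); P=np.asarray(P,float)
    return np.stack([x+c*P[:,0]-s*P[:,1],y+s*P[:,0]+c*P[:,1],z+P[:,2]],1)
def boxe(x0,x1,y0,y1,z0,z1):
    c=[(x,y,z) for x in(x0,x1) for y in(y0,y1) for z in(z0,z1)]
    return [(np.array(a),np.array(b)) for i,a in enumerate(c) for b in c[i+1:] if sum(p!=q for p,q in zip(a,b))==1]
def tube(x,z,y0,y1,r):
    a=np.linspace(0,2*np.pi,17); L=[]
    for y in(y0,y1):
        q=[np.array((x+r*np.cos(t),y,z+r*np.sin(t))) for t in a]; L+=list(zip(q[:-1],q[1:]))
    return L
JAMB=boxe(-.0225,.0225,-.05,.05,0,.09)+tube(-.0345,.0915,.019,.041,.01)+tube(-.0345,.0915,-.041,-.019,.01)
FLAP=boxe(-.055,.055,-.02,.02,0,.034)+tube(.069,.0355,-.016,.016,.01)
TIN=boxe(-.051,.051,-.086,.086,0,.024)
def circ(r,z): 
    a=np.linspace(0,2*np.pi,33); q=[np.array((r*np.cos(t),r*np.sin(t),z)) for t in a]; return list(zip(q[:-1],q[1:]))
CAN=circ(.026,0)+circ(.026,.065)
def over(v,models,x0,y0,x1,y1,s,f):
    c=cv2.resize(v['im'][y0:y1,x0:x1,::-1],None,fx=s,fy=s,interpolation=cv2.INTER_CUBIC)
    for E,(x,y,yaw),*z in models:
        for a,b in E:
            p=proj(v,T(x,y,yaw,[a,b],z[0] if z else 0)); q=((p-[x0,y0]+.5)*s).round().astype(int)
            cv2.line(c,tuple(map(int,q[0])),tuple(map(int,q[1])),(255,0,255),1)
    cv2.imwrite(f,c)
E
python3 - <<'E'
from h import *
t=load('top0.npz'); s=load('side0.npz')
g=lambda u,w,z:ray_z(t,u/5+254.5,w/5+129.5,z)
a=g(118,73,.093);b=g(298,99,.093);d=a-b;print(a,b,np.linalg.norm(d),'yaw',np.arctan2(-d[0],d[1]))
a=g(548,392,.04);b=g(624,398,.04);print('fk',a,b)
a=g(507,670,.034);b=g(605,676,.034);d=a-b;print('flap rear',a,b,np.linalg.norm(d))
e=g(528,438,.034);print(e,e-a,np.arctan2((e-a)[1],(e-a)[0]))
g=lambda u,w,z:ray_z(t,u/4+134.5,w/4+149.5,z)
q=[g(*c,.024) for c in((70,48),(345,72),(325,235),(45,207))];print(np.array(q), np.mean(q,0))
E
```

```text
[0.6930121  0.03892272 0.093     ] [ 0.67571038 -0.043348    0.093     ] 0.08407032938779913 yaw -0.20728168741013625
fk [ 0.5421435  -0.15635459  0.04      ] [ 0.53724766 -0.19197985  0.04      ]
flap rear [ 0.41299203 -0.12631053  0.034     ] [ 0.40771652 -0.17144027  0.034     ] 0.04543703361023354
[ 0.52164451 -0.14602749  0.034     ] [ 0.10865247 -0.01971696  0.        ] -0.17951458688377564
[[0.69087085 0.35117436 0.024     ]
 [0.66595223 0.18230439 0.024     ]
 [0.56437304 0.19705878 0.024     ]
 [0.59111343 0.36575392 0.024     ]] [0.62807739 0.27407286 0.024     ]
```

```bash
cat > o.py <<'E'
from h import *
import sys
t=load('top0.npz'); s=load('side0.npz')
P=eval(sys.argv[1]); k=sys.argv[2]
M=[(JAMB,P['j']),(FLAP,P['f']),(CAN,P['c'])]
over(t,M,265,135,395,280-15,6,f'pics/ot{k}.png'); over(s,M,220,170,380,260,5,f'pics/os{k}.png')
E
python3 o.py "dict(j=(.666,.0015,-.205),f=(.464,-.1588,-.17),c=(.562,.021,0))" 1
```

```text
(no output)
```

View pics/ot1.png

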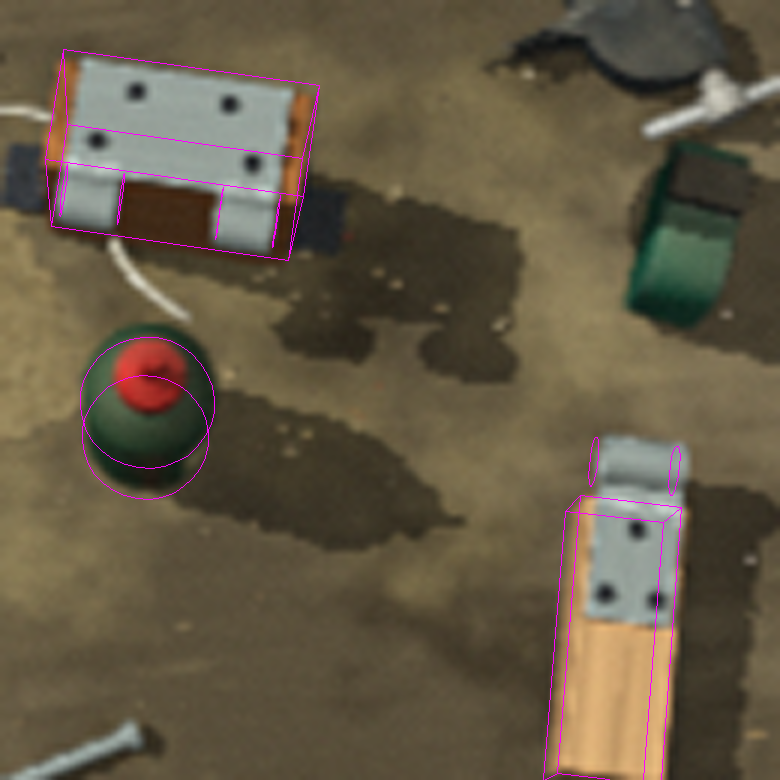

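View pics/os1.png

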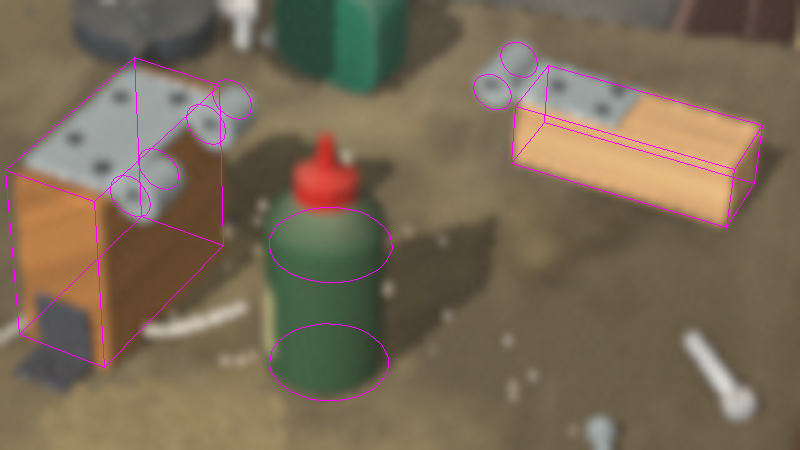

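Run:
```python
from h import *
t=load('top0.npz'); s=load('side0.npz')
def cg(v,x0,y0,x1,y1,sc,f):
    c=cv2.resize(v['im'][y0:y1,x0:x1,::-1],None,fx=sc,fy=sc,interpolation=cv2.INTER_CUBIC)
    for i in range(0,x1-x0,5):
        cv2.line(c,(i*sc+sc//2,0),(i*sc+sc//2,4 if (x0+i)%10 else 10),(255,255,255),1); 
        if (x0+i)%10==0: cv2.putText(c,str(x0+i),(i*sc-8,20),0,.35,(255,255,255),1)
    for i in range(0,y1-y0,5):
        cv2.line(c,(0,i*sc+sc//2),(10,i*sc+sc//2),(255,255,255),1)
        if (y0+i)%10==0: cv2.putText(c,str(y0+i),(12,i*sc+sc//2+4),0,.35,(255,255,255),1)
    cv2.imwrite(f,c)
cg(t,260,135,330,185,11,'pics/g1.png'); cg(s,215,175,285,225+25,8,'pics/g2.png')
cg(t,350,200,395,270,8,'pics/g3.png'); cg(s,305,170,380,225,10,'pics/g4.png')
```

```text
(no output)
```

View pics/g1.png

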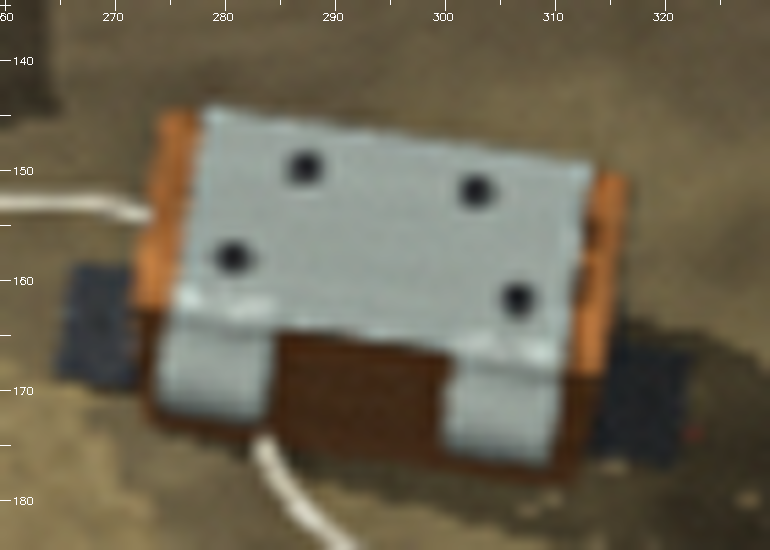

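View pics/g2.png

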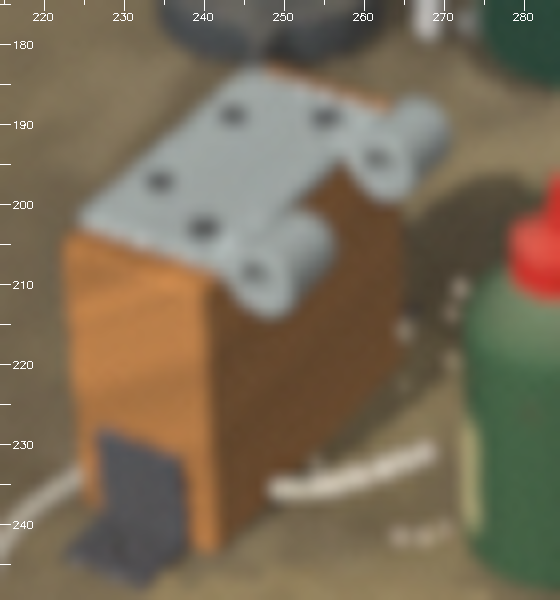

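View pics/g3.png

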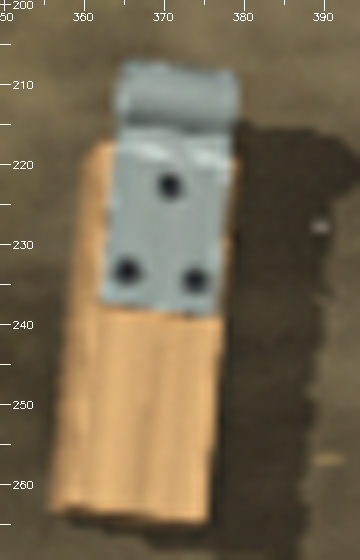

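View pics/g4.png

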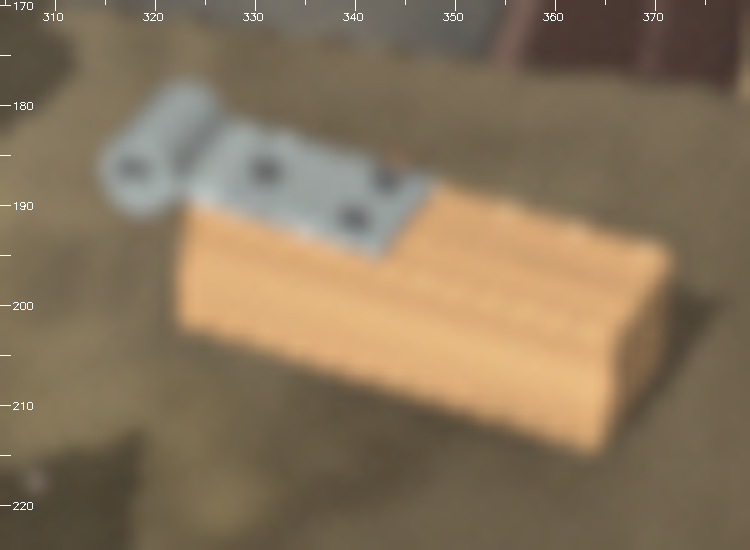

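```bash
cat > fit.py <<'E'
from h import *
from scipy.optimize import least_squares
t=load('top0.npz'); s=load('side0.npz')
mm=lambda L:(np.array([l[0] for l in L])/1000.,np.array([l[1] for l in L],float))
JT=mm([((22.5,50,90),(274.2,144.3)),((22.5,-50,90),(316.6,150.4)),((-22.5,50,90),(271.8,162.4)),((-22.5,-50,90),(314.3,168.6)),
 ((-44,41,88),(273.9,170.9)),((-44,19,88),(284,172.2)),((-44,-19,88),(299.8,174.5)),((-44,-41,88),(309.8,176.5))])
JS=mm([((22.5,50,90),(222.6,203.9)),((-22.5,50,90),(240.5,209.1)),((-22.5,50,0),(241.4,243.3)),((-34.5,41,91.5),(246.1,208.6)),((-34.5,-19,91.5),(261.75,194.5)),((22.5,50,0),(225.75,237)),((-22.5,-50,0),(264.9,220.75))])
FT=mm([((-55,20,34),(356,263.25)),((-55,-20,34),(375.4,264.75)),((55,20,34),(360.1,217.6)),((55,-20,34),(379.1,219.5)),((78.8,16,37.4),(364.5,207.25)),((78.8,-16,37.4),(379.5,208.5))])
FS=mm([((-55,20,0),(364.3,215)),((-55,-20,34),(371.3,194.5)),((55,20,0),(322.5,202.3)),((55,20,34),(323.3,189.5)),((69,16,35.5),(317.8,186.3))])
def res(v,p,L,b): return (proj({**v,'t':v['t'].ravel()+b},T(*p,L[0]))-L[1]).ravel()
if __name__=='__main__':
    z=np.zeros(3)
    for n,v,L,p0 in(('jt',t,JT,(.665,0,-.2)),('js',s,JS,(.665,0,-.2)),('ft',t,FT,(.464,-.16,-.17)),('fs',s,FS,(.464,-.16,-.17))):
        r=least_squares(lambda p:res(v,p,L,z),p0,x_scale=(.001,.001,.01)); print(n,r.x.round(4),r.fun.reshape(-1,2).round(1).tolist())
    f=lambda q:np.r_[res(t,q[:3],JT,q[6:9]),res(s,q[:3],JS,q[9:12]),res(t,q[3:6],FT,q[6:9]),res(s,q[3:6],FS,q[9:12]),q[6:]/.002*.5]
    r=least_squares(f,np.r_[.665,0,-.2,.464,-.16,-.17,np.zeros(6)],x_scale=np.r_[.001,.001,.01,.001,.001,.01,np.full(6,.001)])
    print(r.x.round(4),r.cost, np.abs(r.fun).max())
E
python3 fit.py
```

```text
jt [ 0.6637  0.0028 -0.2029] [[0.3, -0.7], [0.6, -0.8], [-0.3, -0.5], [0.3, -0.6], [0.1, 0.7], [-0.5, 0.8], [0.1, 0.8], [-0.4, 0.2]]
js [ 0.6623  0.0019 -0.2064] [[-0.6, -0.1], [-0.7, 1.1], [0.4, -0.0], [0.9, 0.5], [0.4, 0.3], [-0.9, -0.3], [0.6, -1.8]]
ft [ 0.4639 -0.1593 -0.1898] [[1.1, -0.1], [-1.1, 0.7], [1.7, -0.6], [-0.5, -0.3], [0.2, -0.1], [-1.4, 0.4]]
fs [ 0.4641 -0.1605 -0.2032] [[-0.1, -0.1], [0.7, 0.1], [-0.5, -1.0], [-0.6, 0.4], [0.5, 0.6]]
[ 6.633e-01  1.700e-03 -2.026e-01  4.641e-01 -1.604e-01 -1.931e-01
 -1.100e-03 -1.000e-04  1.000e-04  5.000e-04  2.000e-04  1.400e-03] 12.37721862972218 1.8810598283998274
```

```bash
cat > plan.py <<'E'
from h import *
from scipy.optimize import least_squares
def st():
    from rig import manip
    s=manip.get_state(); q=s['ee_rot']; return s,np.array(s['position']),R.from_quat(np.r_[q[1:],q[0]])
def rot(az,tilt):  # deg: tool down, x at azimuth az, tilted fingers toward x
    a=np.radians(az); x=np.array([np.cos(a),np.sin(a),0]); z=np.array([0,0,-1.]); y=np.cross(z,x)
    return R.from_matrix(np.stack([x,y,z],1))*R.from_rotvec([0,np.radians(tilt),0])
def plan(p,Rt,N,p0=None,R0=None,show=True):
    if p0 is None: s,p0,R0=st()
    rel=R0.inv()*Rt; w=rel.as_rotvec()/N; d=R0.inv().apply(np.asarray(p)-p0)
    A=sum(R.from_rotvec(w*k).as_matrix() for k in range(N)); v=np.linalg.solve(A,d)
    row=np.r_[v*100,np.degrees(w)].round(2); q,Q=p0.copy(),R0; path=[]
    for k in range(N): q=q+Q.apply(row[:3]/100); Q=Q*R.from_rotvec(np.radians(row[3:])); path.append(q)
    print('row',row.tolist(),'x',N); 
    if show: print('mid',path[N//2].round(3),'max z',max(a[2] for a in path).round(3),'end',q.round(4),'err deg',np.degrees((Q.inv()*Rt).magnitude()).round(2))
    return q,Q
E
python3 - <<'E'
from plan import *
Rt=rot(2.1,50); plan([.4825,.0175,.113],Rt,18)
E
```

```text
row [1.83, -2.67, 1.22, -0.51, 2.75, 1.08] x 18
mid [ 0.336 -0.215  0.108] max z 0.181 end [0.4821 0.0185 0.1141] err deg 0.07
```

Emit:
servo_tool(deltas=[1.83,-2.67,1.22,-0.51,2.75,1.08,1.83,-2.67,1.22,-0.51,2.75,1.08,1.83,-2.67,1.22,-0.51,2.75,1.08,1.83,-2.67,1.22,-0.51,2.75,1.08,1.83,-2.67,1.22,-0.51,2.75,1.08,1.83,-2.67,1.22,-0.51,2.75,1.08,1.83,-2.67,1.22,-0.51,2.75,1.08,1.83,-2.67,1.22,-0.51,2.75,1.08,1.83,-2.67,1.22,-0.51,2.75,1.08,1.83,-2.67,1.22,-0.51,2.75,1.08,1.83,-2.67,1.22,-0.51,2.75,1.08,1.83,-2.67,1.22,-0.51,2.75,1.08,1.83,-2.67,1.22,-0.51,2.75,1.08,1.83,-2.67,1.22,-0.51,2.75,1.08,1.83,-2.67,1.22,-0.51,2.75,1.08,1.83,-2.67,1.22,-0.51,2.75,1.08,1.83,-2.67,1.22,-0.51,2.75,1.08,1.83,-2.67,1.22,-0.51,2.75,1.08], jaw=8.5, grip_force=40)

```text
clock: 1.9
position: [0.4717, -0.0042, 0.1119]
ee_rot: [-0.007, 0.91, 0.023, 0.415]
contact_force: [0.4, 0.1, 0.1]
width: 0.0849
```

Run:
```python
from plan import *
s,p,Q=st(); print(s['clock'],p.round(4),Q.as_matrix().round(3).tolist(),s['qpos'].round(3))
Rt=rot(2.1,50); plan([.4825,.0175,.113],Rt,3)
```

```text
1.9 [ 0.4717 -0.0042  0.1119] [[0.655, 0.047, 0.754], [0.035, -0.999, 0.032], [0.755, 0.006, -0.656]] [-0.522 -0.02   2.614  2.036  0.469 -0.914]
row [0.29, -0.71, 0.27, -0.09, 0.34, 0.21] x 3
mid [0.479 0.01  0.113] max z 0.113 end [0.4825 0.0176 0.1131] err deg 0.02
```

Run:
```python
from plan import *
plan([.5033,-.0217,.1067],rot(35,50),8)
```

```text
row [0.16, 0.33, 0.29, 3.09, 0.13, -2.59] x 8
mid [ 0.491 -0.017  0.109] max z 0.111 end [ 0.5037 -0.0218  0.1066] err deg 0.05
```

Emit:
servo_tool(deltas=[0.16,0.33,0.29,3.09,0.13,-2.59,0.16,0.33,0.29,3.09,0.13,-2.59,0.16,0.33,0.29,3.09,0.13,-2.59,0.16,0.33,0.29,3.09,0.13,-2.59,0.16,0.33,0.29,3.09,0.13,-2.59,0.16,0.33,0.29,3.09,0.13,-2.59,0.16,0.33,0.29,3.09,0.13,-2.59,0.16,0.33,0.29,3.09,0.13,-2.59,0,0,0,0,0,0])

```text
clock: 2.8
position: [0.5042, -0.0074, 0.1055]
ee_rot: [-0.138, 0.858, 0.289, 0.402]
contact_force: [-0.3, -0.9, 0.2]
width: 0.0849
```

Run:
```python
from plan import *
s,p,Q=st(); print(s['clock'],p.round(4),s['qpos'].round(3))
plan([.5033,-.0217,.1067],rot(35,50),2)
v=snap('side','side1.npz'); over(v,[(CAN,(.5635,.0205,0))],180,120,400,285,3,'pics/a1.png')
v=snap('top','top1.npz'); over(v,[(CAN,(.5635,.0205,0))],220,120,420,285,4,'pics/a2.png')
```

```text
2.8 [ 0.5042 -0.0074  0.1055] [-0.862  0.229  2.347  1.188  0.975 -0.861]
row [-0.25, 0.55, -0.4, -1.02, -0.13, 0.65] x 2
mid [ 0.503 -0.022  0.107] max z 0.107 end [ 0.5033 -0.0218  0.1067] err deg 0.01
```

View pics/a1.png

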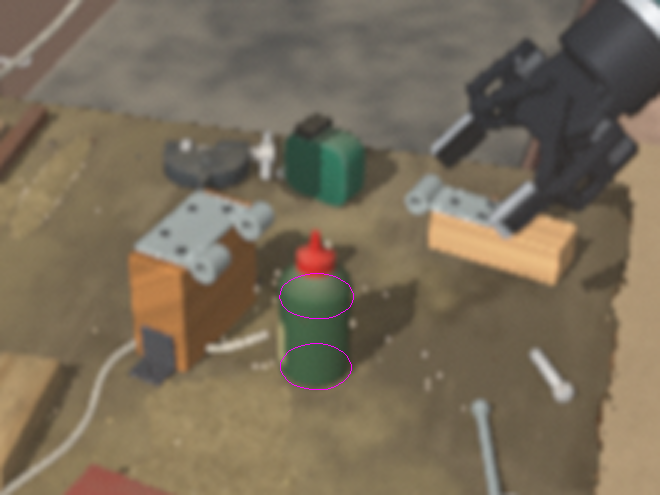

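View pics/a2.png

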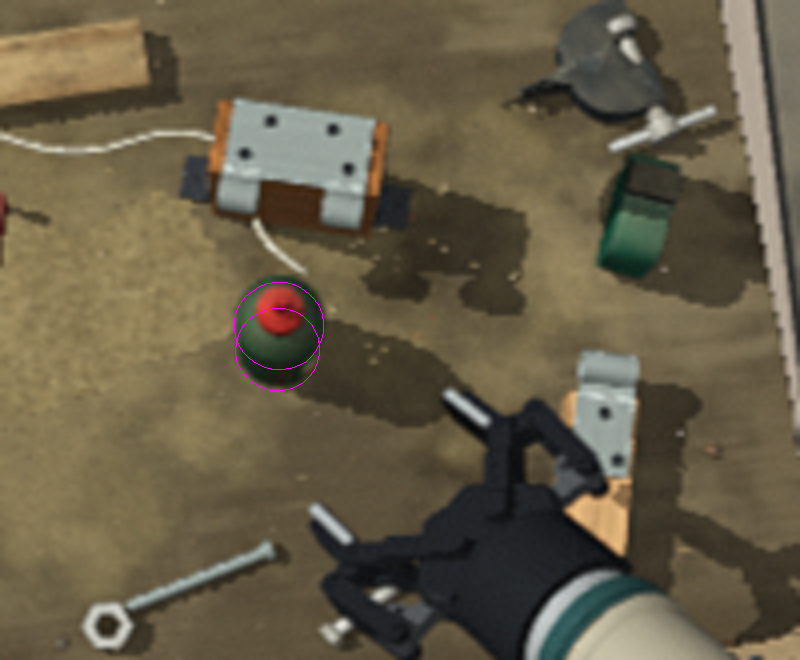

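The can outline sits on the can in both views, at (315,330) in the side crop and (279,330) in the top crop. The open fingers are pointing at it. I'll correct the pre-grasp pose, then advance.

Emit:
servo_tool(deltas=[-0.25,0.55,-0.4,-1.02,-0.13,0.65,-0.25,0.55,-0.4,-1.02,-0.13,0.65,0,0,0,0,0,0])

```text
clock: 3.2
position: [0.4987, -0.0166, 0.1065]
ee_rot: [-0.129, 0.865, 0.27, 0.402]
contact_force: [0.0, 1.1, 0.1]
width: 0.085
```

Run:
```python
from plan import *
s,p,Q=st(); print(s['clock'],p.round(4),s['qpos'].round(3),s['qd'].round(3))
q,r=plan([.5033,-.0217,.1067],rot(35,50),2)
plan([.5723,.0266,.036],rot(35,50),7)
```

```text
3.2 [ 0.4987 -0.0166  0.1065] [-0.887  0.21   2.366  1.198  0.961 -0.854] [ 0.004 -0.012  0.019  0.004  0.001  0.001]
row [0.04, 0.34, 0.02, -0.02, 0.02, -0.18] x 2
mid [ 0.503 -0.022  0.107] max z 0.107 end [ 0.5033 -0.0217  0.1068] err deg 0.01
row [0.01, 0.1, 1.58, -0.01, 0.01, -0.05] x 7
mid [0.541 0.008 0.066] max z 0.096 end [0.5725 0.0265 0.0359] err deg 0.04
```

Emit:
servo_tool(deltas=[0.04,0.34,0.02,-0.02,0.02,-0.18,0.04,0.34,0.02,-0.02,0.02,-0.18,0,0,1.5,0,0,0,0,0,1.5,0,0,0,0,0,0,0,0,0])

```text
clock: 3.7
position: [0.5234, -0.0096, 0.0882]
ee_rot: [-0.125, 0.864, 0.272, 0.404]
contact_force: [0.1, 0.0, 0.2]
width: 0.0848
```

Run:
```python
from plan import *
s,p,Q=st(); print(s['clock'],p.round(4),s['qpos'].round(3),s['qd'].round(3))
plan([.5723,.0266,.036],rot(35,50),7)
v=snap('top','top2.npz'); over(v,[(CAN,(.5635,.0205,0))],220,120,420,285,4,'pics/a3.png')
```

```text
3.7 [ 0.5234 -0.0096  0.0882] [-0.813  0.27   2.364  1.3    0.904 -0.92 ] [-0.014 -0.021 -0.006 -0.015  0.009  0.007]
row [-0.01, -0.03, 1.14, 0.04, -0.0, 0.01] x 7
mid [0.551 0.011 0.059] max z 0.081 end [0.572  0.0268 0.0363] err deg 0.05
```

View pics/a3.png

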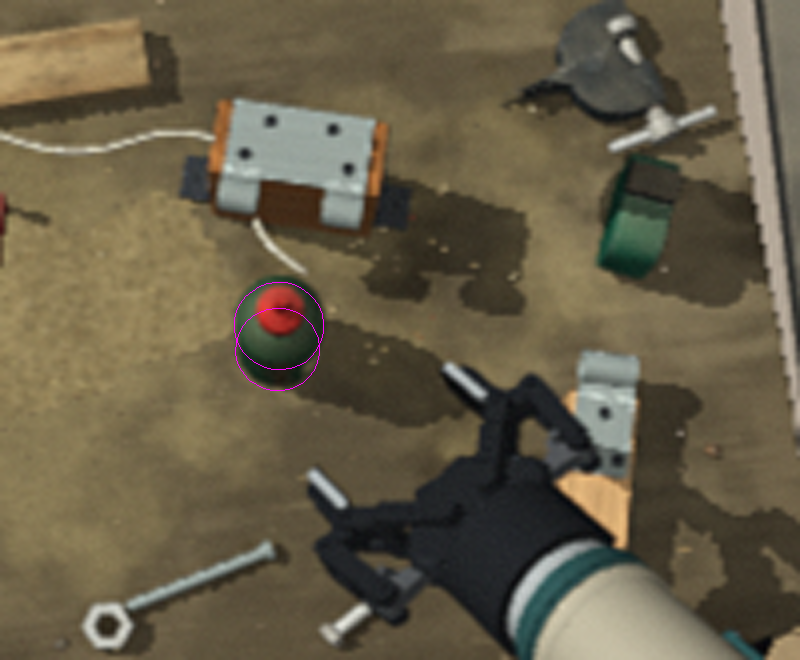

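Run:
```python
from plan import *
s,p,Q=st(); v=load('top2.npz'); z=Q.as_matrix()[:,2]; y=Q.as_matrix()[:,1]
pts=[p,p-.013*z,p-.013*z+.0425*y,p-.013*z-.0425*y,p+.07*z,p+.035*z]
print(((proj(v,pts)-[220,120]+.5)*4).round())
```

```text
[[337. 383.]
 [349. 394.]
 [408. 348.]
 [289. 441.]
 [277. 327.]
 [307. 354.]]
```

Run:
```python
from plan import *
s,p,Q=st(); print(p,s['clock']); v=snap('side','side2.npz'); t=load('top2.npz'); z=Q.as_matrix()[:,2]; y=Q.as_matrix()[:,1]
pts=[p,p-.013*z,p-.013*z+.0425*y,p-.013*z-.0425*y,p+.07*z]
print(((proj(v,pts)-[180,120]+.5)*4).round())
crop(v,180,120,380,270,4,'pics/a4.png',pts)
W=cloud(t)
for a,b in((447,368),(452,372),(465,384),(480,398),(312,473),(318,482),(330,495)):
    c,r=int(a/4+220),int(b/4+120); print(a,b,W[r,c].round(4), (R.inv(Q).apply(W[r,c]-p)*1000).round(1))
```

```text
[ 0.52324667 -0.00982414  0.0885022 ] 3.75
[[512. 340.]
 [531. 324.]
 [504. 280.]
 [559. 370.]
 [414. 424.]]
447 368 [ 0.5186 -0.0658  0.1337] [ 11.5  43.4 -56.4]
452 372 [ 0.5158 -0.0697  0.1354] [  9.9  45.1 -60.9]
465 384 [ 0.5072 -0.0743  0.1449] [ 10.9  44.  -74.4]
480 398 [ 0.4986 -0.0808  0.1547] [ 11.5  44.4 -88.9]
312 473 [0.4669 0.0082 0.131 ] [  9.7 -46.8 -55. ]
318 482 [0.462  0.0065 0.1347] [  9.3 -48.2 -61.2]
330 495 [0.4543 0.001  0.1424] [  9.1 -48.  -73.3]
```

View pics/a4.png

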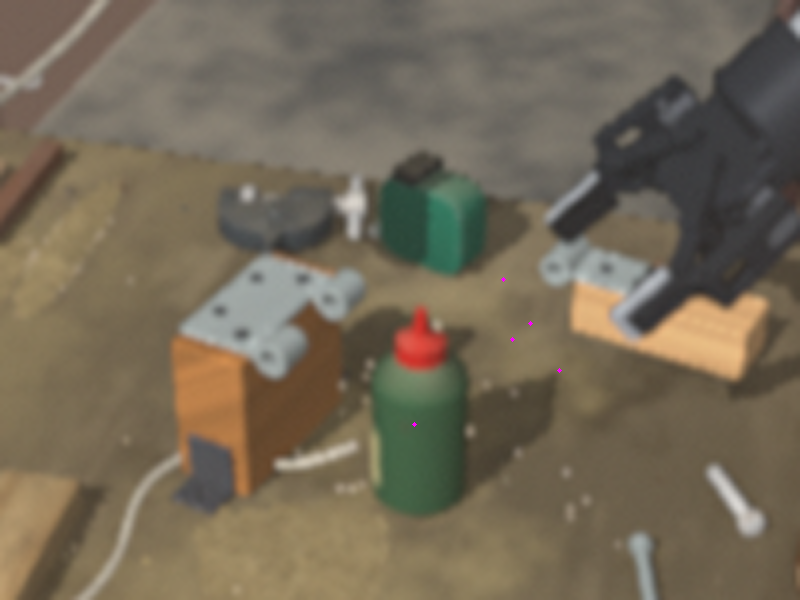

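Run:
```python
from plan import *
v=load('side0.npz'); Q=R.from_quat([.97998,.19907,-.00008,-.0009]); p=np.array([.22417,-.52885,.19334])
z=Q.as_matrix()[:,2]; y=Q.as_matrix()[:,1]
pts=[p,p-.013*z,p-.013*z+.0425*y,p-.013*z-.0425*y,p-.055*z+.0425*y,p-.055*z-.0425*y]
print(proj(v,pts).round(1))
crop(v,440,0,560,110,6,'pics/a5.png',pts)
```

```text
[[469.4  83.8]
 [470.6  79.1]
 [464.2  73.3]
 [477.4  85.3]
 [467.9  57.8]
 [481.6  69.2]]
```

View pics/a5.png

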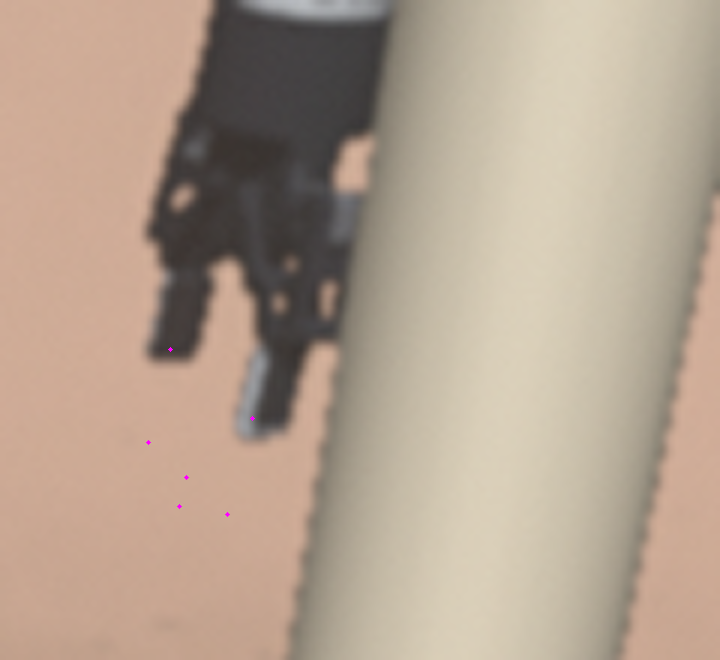

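Emit:
servo_tool(deltas=[0,0,1.5,0,0,0,0,0,1.5,0,0,0,0,0,1.5,0,0,0,0,0,1.5,0,0,0,0,0,1.5,0,0,0,0,0,0,0,0,0])

```text
clock: 4.4
position: [0.5736, 0.0193, 0.0424]
ee_rot: [-0.121, 0.864, 0.272, 0.407]
contact_force: [-0.2, 0.1, 0.5]
width: 0.0848
```

Run:
```python
from plan import *
s,p,Q=st(); print(s['clock'],p.round(4),s['qpos'].round(3))
z=Q.as_matrix()[:,2];y=Q.as_matrix()[:,1];k=.042
pts=[p-k*z,p-(k+.013)*z+.0425*y,p-(k+.013)*z-.0425*y]
v=snap('side','side3.npz'); crop(v,200,120,400,270,4,'pics/a6.png',pts)
v=snap('top','top3.npz'); crop(v,220,120,420,270,4,'pics/a7.png',pts)
d=rot(35,50).as_matrix()[:,2]
plan(np.array([.5723,.0266,.036])+k*d,rot(35,50),5)
```

```text
4.4 [0.5736 0.0193 0.0424] [-0.647  0.41   2.364  1.573  0.814 -1.1  ]
row [-0.06, -0.15, 0.99, 0.16, -0.04, 0.07] x 5
mid [0.589 0.035 0.023] max z 0.036 end [0.5988 0.0454 0.009 ] err deg 0.02
```

View pics/a6.png

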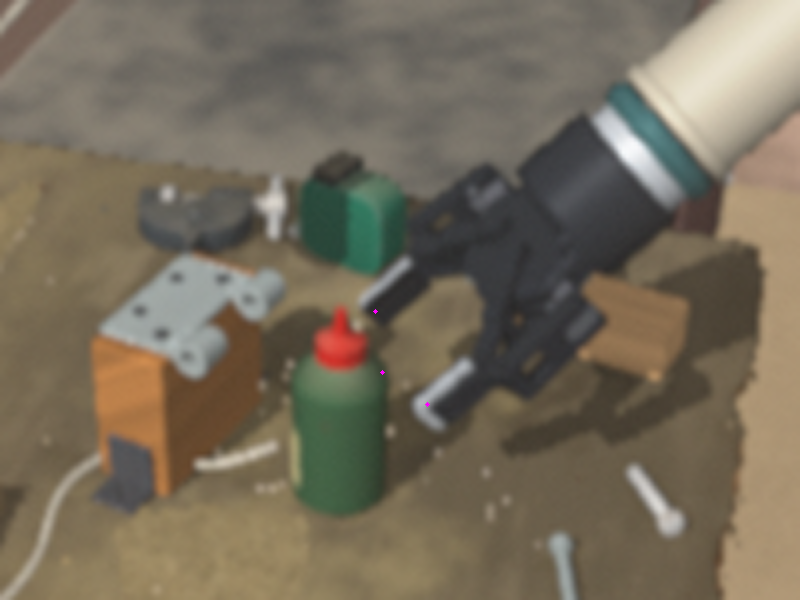

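View pics/a7.png

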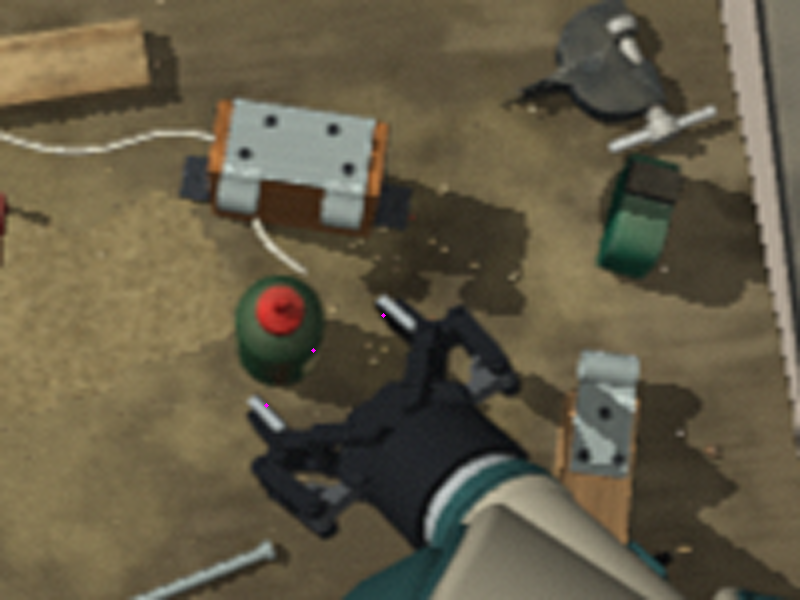

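The fingers now straddle the line to the can, at about (315,350) in the top crop. Both views put the real fingertips about 40 mm behind the reported TCP, so I'm allowing for that. Now I'll advance the last 5 cm and close.

Emit:
servo_tool(deltas=[-0.06,-0.15,1.1,0.16,0,0.07,-0.06,-0.15,1.1,0.16,0,0.07,-0.06,-0.15,1.1,0.16,0,0.07,-0.06,-0.15,1.1,0.16,0,0.07,-0.06,-0.15,1.1,0.16,0,0.07,0,0,0,0,0,0])

```text
clock: 5.1
position: [0.6038, 0.0433, 0.01]
ee_rot: [-0.124, 0.863, 0.271, 0.408]
contact_force: [0.2, -0.0, 0.0]
width: 0.0852
```

Run:
```python
from plan import *
s,p,Q=st(); print(s['clock'],p.round(4),s['qpos'].round(3))
v=snap('side','side4.npz'); crop(v,200,120,400,270,4,'pics/a8.png')
v=snap('top','top4.npz'); crop(v,220,120,420,270,4,'pics/a9.png')
d=rot(35,50).as_matrix()[:,2]
plan(np.array([.5723,.0266,.036])+.042*d,rot(35,50),2)
```

```text
5.1 [0.6038 0.0433 0.01  ] [-0.549  0.508  2.352  1.75   0.796 -1.218]
row [-0.15, -0.23, -0.07, 0.28, -0.24, 0.06] x 2
mid [0.599 0.045 0.009] max z 0.01 end [0.5985 0.0451 0.009 ] err deg 0.01
```

View pics/a8.png

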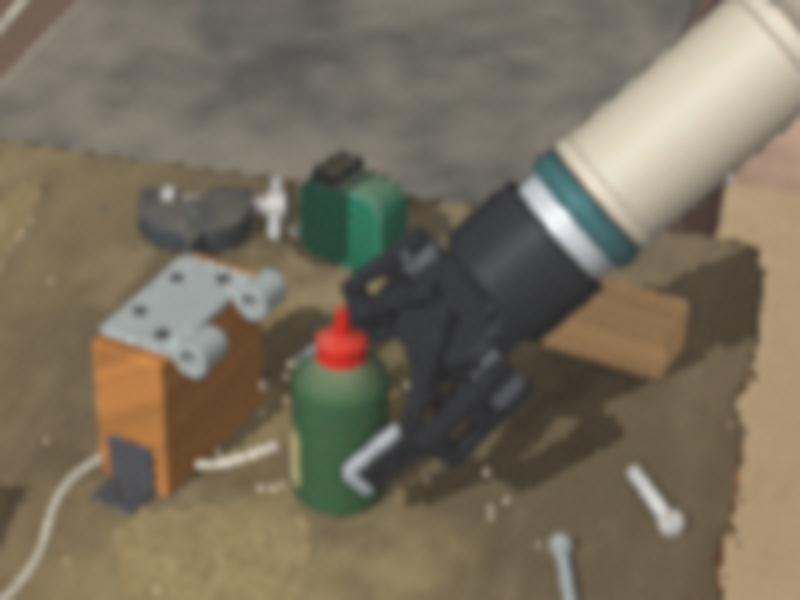

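View pics/a9.png

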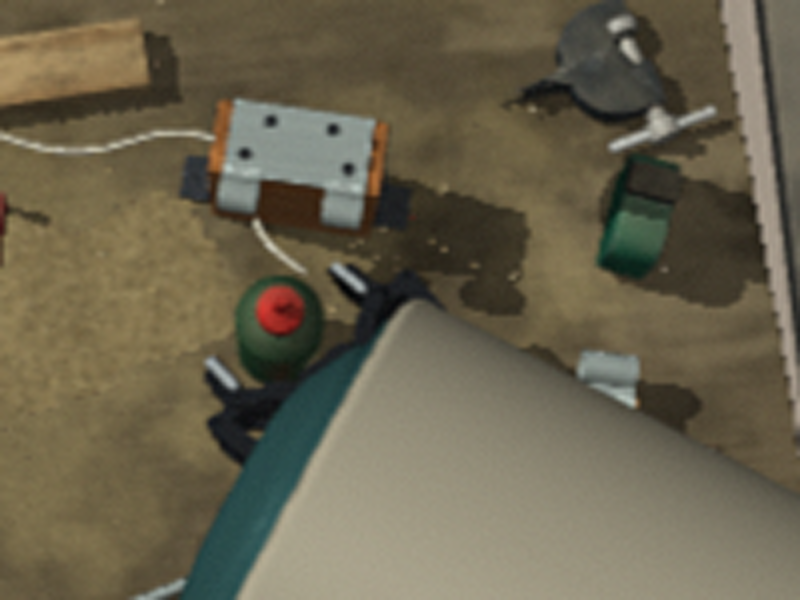

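Emit:
servo_tool(deltas=[-0.1,-0.2,0,0,0,0,0,0,0,0,0,0,0,0,0,0,0,0,0,0,0,0,0,0,0,0,0,0,0,0,0,0,0,0,0,0,0,0,0,0,0,0,0,0,0,0,0,0], jaw=4.0, grip_force=35)

```text
clock: 6.0
position: [0.6011, 0.0428, 0.0113]
ee_rot: [-0.122, 0.863, 0.271, 0.409]
contact_force: [-0.3, 0.5, 0.1]
width: 0.0502
```

Run:
```python
from plan import *
s,p,Q=st(); print(s['clock'],p.round(4),s['qpos'].round(3),s['width'])
v=snap('side','side5.npz'); over(v,[(CAN,(.5635,.0205,0))],200,120,400,270,4,'pics/b1.png')
```

```text
6.0 [0.6011 0.0428 0.0113] [-0.552  0.504  2.359  1.754  0.797 -1.226] 0.05015687474969286
```

View pics/b1.png

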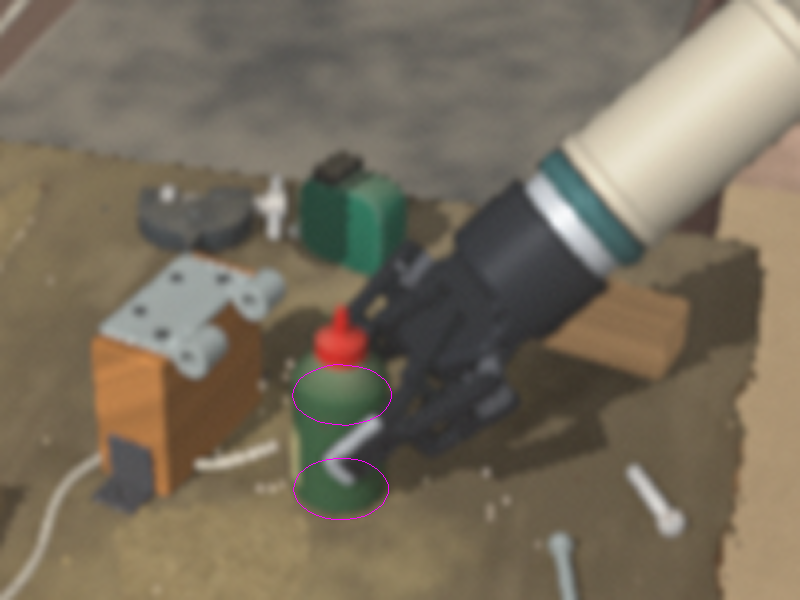

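Run:
```python
from plan import *
s,p,Q=st()
q,r=plan(p+[0,0,.09],Q,6,p,Q)
C=np.array([.5635,.0205,0]); th=np.radians(21.5); Z=R.from_rotvec([0,0,th])
tin=np.array([.628,.274,0]); tgt=tin+Z.apply(p-C)+[0,0,.06]
print(tgt); plan(tgt,Z*Q,12,q,r)
```

```text
row [1.16, 0.02, -0.95, 0.0, 0.0, 0.0] x 6
mid [0.601 0.043 0.071] max z 0.101 end [0.6015 0.0428 0.1013] err deg 0.0
[0.65482633 0.30856789 0.07133093]
row [1.01, -1.28, 1.6, 1.38, 0.02, -1.14] x 12
mid [0.645 0.195 0.084] max z 0.099 end [0.655  0.3083 0.0712] err deg 0.04
```

Emit:
servo_tool(deltas=[1.16,0.02,-0.95,0,0,0,1.16,0.02,-0.95,0,0,0,1.16,0.02,-0.95,0,0,0,1.16,0.02,-0.95,0,0,0,1.16,0.02,-0.95,0,0,0,1.16,0.02,-0.95,0,0,0,0,0,0,0,0,0])

```text
clock: 6.75
position: [0.5993, 0.0429, 0.1006]
ee_rot: [-0.123, 0.865, 0.27, 0.405]
contact_force: [0.9, -0.5, -1.2]
width: 0.0506
```

Run:
```python
from plan import *
s,p,Q=st(); print(s['clock'],p.round(4),s['qpos'].round(3),s['width'])
v=snap('side','side6.npz'); crop(v,150,90,400,270,3,'pics/b2.png')
q0=np.array([.6011,.0428,.0113]); Q0=R.from_quat([.863,.271,.409,-.122])
C=np.array([.5635,.0205,0]); th=np.radians(21.5); Z=R.from_rotvec([0,0,th])
tin=np.array([.628,.274,0]); tgt=tin+Z.apply(q0-C)+[0,0,.06]
plan(tgt,Z*Q0,12)
```

```text
6.75 [0.5993 0.0429 0.1006] [-0.551  0.284  2.263  1.429  0.785 -0.771] 0.05062914293589233
row [1.04, -1.26, 1.6, 1.36, 0.06, -1.17] x 12
mid [0.644 0.195 0.083] max z 0.097 end [0.6551 0.3084 0.0715] err deg 0.01
```

View pics/b2.png

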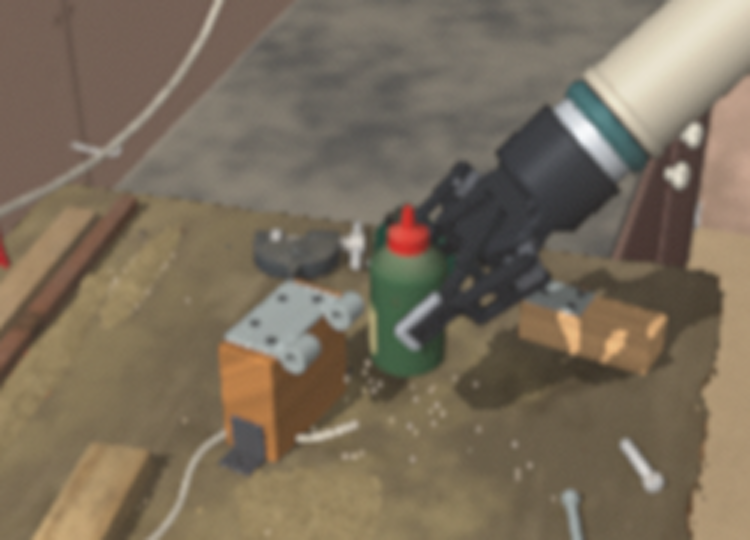

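The can is lifted and upright in the grip, at about (408,300). Next I'll carry it over to the tin.

Emit:
servo_tool(deltas=[1.04,-1.26,1.6,1.36,0.06,-1.17,1.04,-1.26,1.6,1.36,0.06,-1.17,1.04,-1.26,1.6,1.36,0.06,-1.17,1.04,-1.26,1.6,1.36,0.06,-1.17,1.04,-1.26,1.6,1.36,0.06,-1.17,1.04,-1.26,1.6,1.36,0.06,-1.17,1.04,-1.26,1.6,1.36,0.06,-1.17,1.04,-1.26,1.6,1.36,0.06,-1.17,1.04,-1.26,1.6,1.36,0.06,-1.17,1.04,-1.26,1.6,1.36,0.06,-1.17,1.04,-1.26,1.6,1.36,0.06,-1.17,1.04,-1.26,1.6,1.36,0.06,-1.17,0,0,0,0,0,0])

```text
clock: 8.1
position: [0.6461, 0.3166, 0.0455]
ee_rot: [-0.203, 0.801, 0.43, 0.364]
contact_force: [0.3, -0.7, -2.0]
width: 0.0505
```

```bash
cat > tgt.py <<'E'
from plan import *
q0=np.array([.6011,.0428,.0113]); Q0=R.from_quat([.863,.271,.409,-.122])
C=np.array([.5635,.0205,0]); Z=R.from_rotvec([0,0,np.radians(21.5)])
tin=np.array([.628,.274,0])
def cant(z): return tin+Z.apply(q0-C)+[0,0,z]
E
python3 - <<'E'
from tgt import *
s,p,Q=st(); print(s['clock'],p.round(4),s['qpos'].round(3),s['width'])
plan(cant(.04),Z*Q0,4)
v=snap('side','side7.npz'); over(v,[(TIN,(.628,.274,-.146))],150,150,350,300,4,'pics/b3.png')
v=snap('top','top7.npz'); over(v,[(TIN,(.628,.274,-.146))],130,100,330,250,4,'pics/b4.png')
E
```

```text
8.1 [0.6461 0.3166 0.0455] [-0.019  0.492  2.061  1.52   0.703 -0.733] 0.050480699201626775
row [0.08, 0.29, -0.13, -0.35, 0.33, -0.15] x 4
mid [0.653 0.311 0.05 ] max z 0.051 end [0.6547 0.3086 0.0513] err deg 0.03
```

View pics/b3.png

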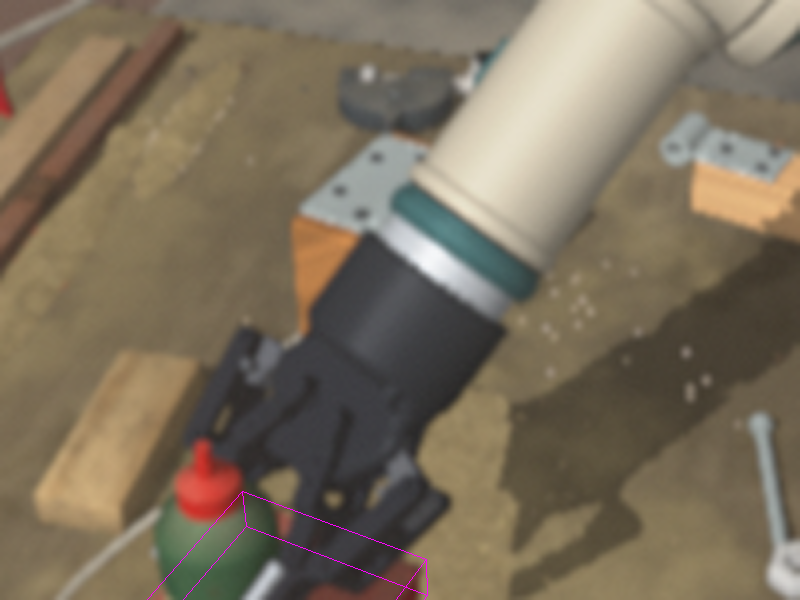

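View pics/b4.png

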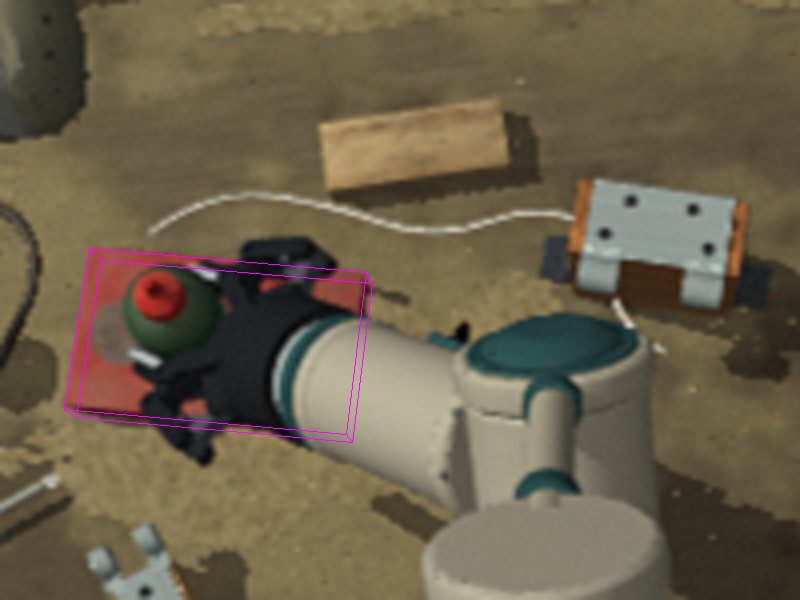

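Run:
```python
from tgt import *
v=load('top7.npz'); print(ray_z(v,160/4+129.5,295/4+99.5,.15), 'body right/left', ray_z(v,223/4+129.5,318/4+99.5,.09),ray_z(v,124/4+129.5,318/4+99.5,.09))
```

```text
[0.6192883  0.27551332 0.15      ] body right/left [0.62219592 0.25513936 0.09      ] [0.62536576 0.31164499 0.09      ]
```

Emit:
servo_tool(deltas=[0.08,0.29,-0.1,-0.35,0.33,-0.15,0.08,0.29,-0.1,-0.35,0.33,-0.15,0.08,0.29,-0.1,-0.35,0.33,-0.15,0,0,0,0,0,0])

```text
clock: 8.6
position: [0.6534, 0.3055, 0.0482]
ee_rot: [-0.196, 0.8, 0.425, 0.375]
contact_force: [-0.2, 0.2, -2.5]
width: 0.0502
```

Run:
```python
from tgt import *
s,p,Q=st(); print(s['clock'],p.round(4),cant(.024),s['contact_force'],'roterr',np.degrees((Q.inv()*(Z*Q0)).as_rotvec()).round(2))
plan(np.r_[p[:2],cant(.026)[2]],Z*Q0,4)
```

```text
8.6 [0.6534 0.3055 0.0482] [0.65481072 0.30852876 0.0353    ] [-0.20561848  0.1887743  -2.54551961] roterr [ 0.05  0.44 -0.44]
row [-0.21, -0.0, 0.17, 0.01, 0.11, -0.11] x 4
mid [0.653 0.305 0.04 ] max z 0.045 end [0.6534 0.3053 0.0374] err deg 0.01
```

Lower it in steps and watch the force.

Emit:
servo_tool(deltas=[-0.21,0,0.17,0,0.11,-0.11,-0.21,0,0.17,0,0.11,-0.11,-0.21,0,0.17,0,0.11,-0.11,-0.21,0,0.17,0,0.11,-0.11,0,0,0,0,0,0])

```text
clock: 9.1
position: [0.6538, 0.3041, 0.0368]
ee_rot: [-0.195, 0.797, 0.427, 0.38]
contact_force: [-0.3, 0.2, -2.3]
width: 0.0504
```

Run:
```python
from tgt import *
s,p,Q=st(); print(s['clock'],p.round(4),s['contact_force'].round(2))
plan(np.r_[p[:2],cant(.024)[2]],Z*Q0,2)
v=snap('side','side8.npz'); over(v,[(TIN,(.628,.274,-.146))],150,220,310,370,4,'pics/b5.png')
```

```text
9.1 [0.6538 0.3041 0.0368] [-0.31  0.16 -2.28]
row [-0.06, -0.0, 0.05, 0.08, -0.02, 0.01] x 2
mid [0.654 0.304 0.035] max z 0.036 end [0.6538 0.3041 0.0352] err deg 0.01
```

View pics/b5.png

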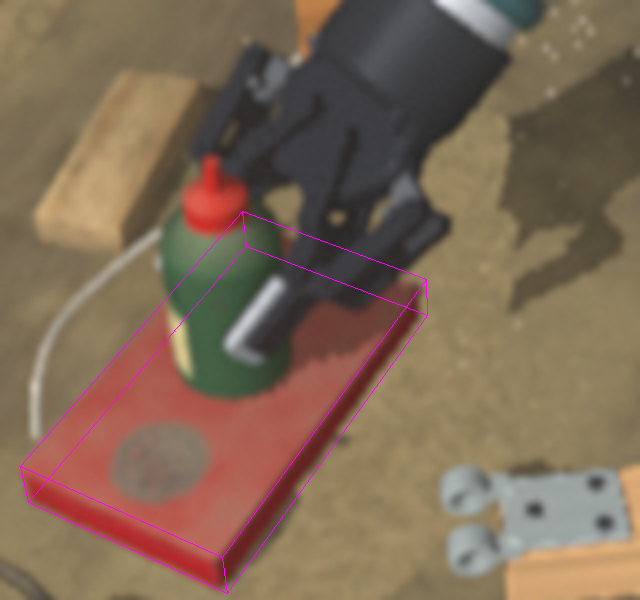

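Emit:
servo_tool(deltas=[-0.08,0,0.06,0,0,0,-0.08,0,0.06,0,0,0,-0.08,0,0.06,0,0,0,0,0,0,0,0,0])

```text
clock: 9.55
position: [0.6542, 0.3046, 0.0352]
ee_rot: [-0.196, 0.796, 0.427, 0.381]
contact_force: [0.1, -0.4, -1.5]
width: 0.05
```

Emit:
servo_tool(deltas=[-0.08,0,0.06,0,0,0,-0.08,0,0.06,0,0,0,0,0,0,0,0,0])

```text
clock: 9.85
position: [0.6547, 0.3051, 0.0353]
ee_rot: [-0.196, 0.796, 0.427, 0.383]
contact_force: [0.5, 0.6, -1.6]
width: 0.0503
```

Emit:
servo_tool(deltas=[-0.15,0,0.13,0,0,0,-0.15,0,0.13,0,0,0,0,0,0,0,0,0])

```text
clock: 10.15
position: [0.6558, 0.3064, 0.0358]
ee_rot: [-0.197, 0.794, 0.426, 0.386]
contact_force: [-0.3, -0.9, -2.0]
width: 0.0503
```

Run:
```python
from tgt import *
s,p,Q=st(); print(s['qpos'].round(3),s['qd'].round(3),s['contact_force'].round(2),s['moment'].round(2),s['effort'].round(1)); print('roterr',np.degrees((Q.inv()*(Z*Q0)).as_rotvec()).round(2))
v=snap('side','side9.npz'); crop(v,150,220,310,370,4,'pics/b6.png')
```

```text
[-0.044  0.527  2.092  1.644  0.726 -0.9  ] [-0.001 -0.007  0.001  0.002  0.005 -0.002] [-0.33 -0.9  -1.98] [-0.44  0.27 -0.01] [ -0.  -44.7 -12.6   2.1   3.8  -0. ]
roterr [ 0.2  -0.89  0.2 ]
```

View pics/b6.png

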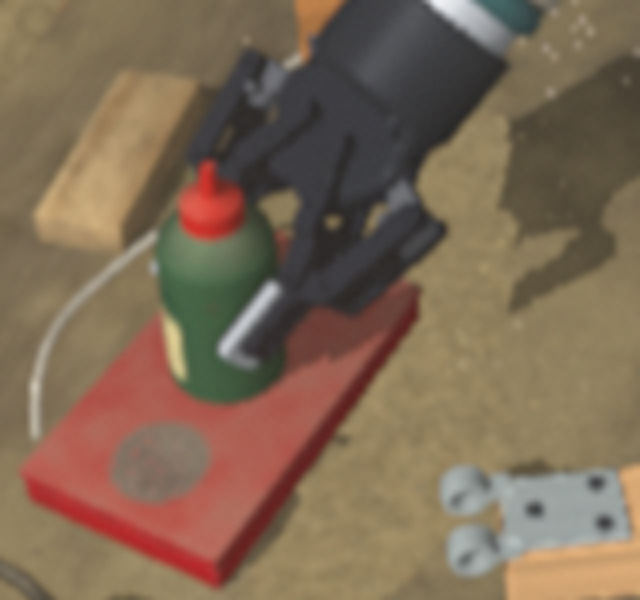

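Run:
```python
from tgt import *
v=load('side9.npz')
CAN2=CAN+[(np.array([0,0,.0]),np.array([0,0,.12]))]
t=snap('top','top9.npz')
M=[(TIN,(.628,.274,-.146)),(CAN2,(.632,.272,0),.024)]
over(v,M,150,220,310,370,4,'pics/b7.png'); over(t,M,130,130,250,230,6,'pics/b8.png')
```

```text
(no output)
```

View pics/b7.png

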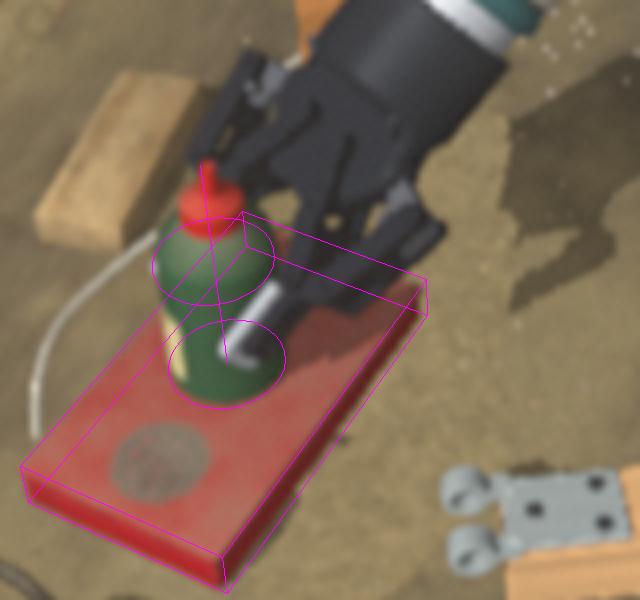

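View pics/b8.png

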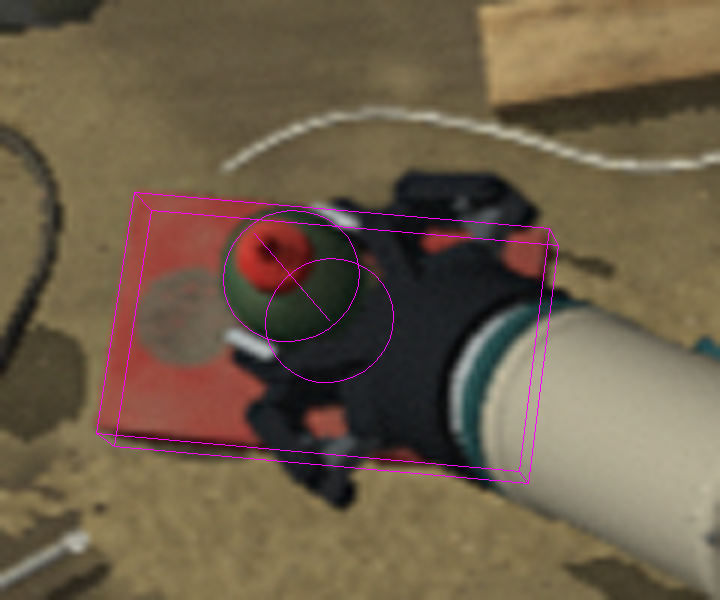

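Run:
```python
from tgt import *
CAN2=CAN+[(np.array([0,0,.0]),np.array([0,0,.12]))]
M=[(CAN2,(.5635,.0205,0),0)]
over(load('side0.npz'),M,240,180,330,260,5,'pics/b9.png'); over(load('top0.npz'),M,250,160,330,230,5,'pics/b10.png')
a=cv2.imread('pics/b9.png');b=cv2.imread('pics/b10.png'); h=max(a.shape[0],b.shape[0])
o=np.zeros((h,a.shape[1]+b.shape[1],3),np.uint8);o[:a.shape[0],:a.shape[1]]=a;o[:b.shape[0],a.shape[1]:]=b;o=cv2.resize(o,None,fx=.93,fy=.93);cv2.imwrite('pics/b11.png',o)
```

```text
(no output)
```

View pics/b11.png

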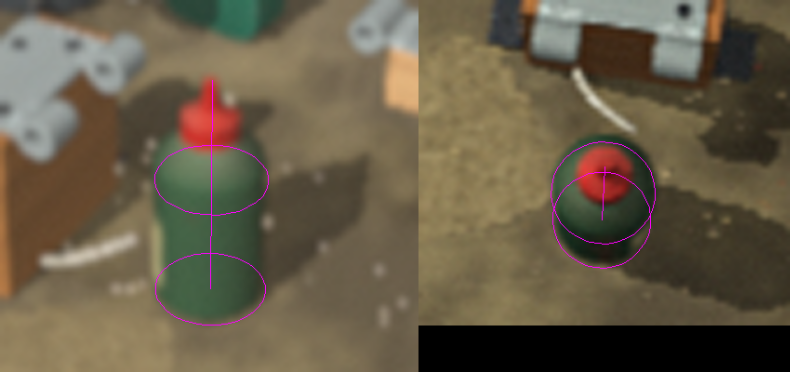

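Emit:
servo_tool(deltas=[-0.15,0,0,0,-1.8,0,-0.15,0,0,0,-1.8,0,0,0,0,0,0,0])

```text
clock: 10.55
position: [0.6565, 0.3059, 0.0342]
ee_rot: [-0.185, 0.805, 0.432, 0.362]
contact_force: [-0.1, 0.0, -1.9]
width: 0.0505
```

```bash
cat > can.py <<'E'
from tgt import *
import sys
k=sys.argv[1]
s,p,Q=st(); print(s['clock'],p.round(4),s['contact_force'].round(2),'roterr',np.degrees((Q.inv()*(Z*Q0)).as_rotvec()).round(2))
CAN2=CAN+[(np.array([0,0,.0]),np.array([0,0,.12]))]
M=[(TIN,(.628,.274,-.146)),(CAN2,(float(sys.argv[2]),float(sys.argv[3]),0),.024)]
v=snap('side',f'side{k}.npz');t=snap('top',f'top{k}.npz')
over(v,M,150,230,270,350,5,'pics/_a.png'); over(t,M,130,140,210,220,5,'pics/_b.png')
a=cv2.imread('pics/_a.png');b=cv2.imread('pics/_b.png'); o=np.zeros((600,1000,3),np.uint8);o[:,:600]=a;o[:400,600:]=b;cv2.imwrite(f'pics/c{k}.png',cv2.resize(o,(800,480)))
E
python3 can.py 10 .634 .272
```

```text
10.55 [0.6565 0.3059 0.0342] [-0.1   0.02 -1.89] roterr [0.19 2.62 0.15]
```

View pics/c10.png

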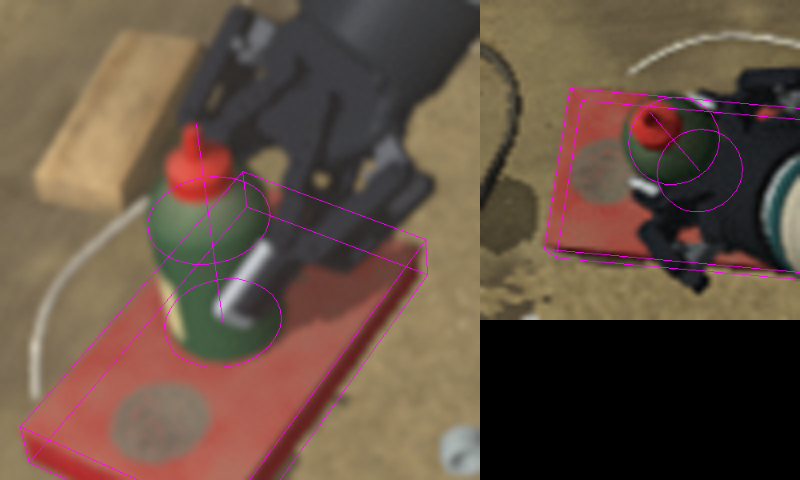

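Emit:
servo_tool(deltas=[-0.22,0,0.2,0,-0.3,0,-0.22,0,0.2,0,-0.3,0,0,0,0,0,0,0])

```text
clock: 10.95
position: [0.6576, 0.307, 0.0341]
ee_rot: [-0.186, 0.805, 0.431, 0.363]
contact_force: [-0.3, -0.2, -1.3]
width: 0.0503
```

```bash
python3 can.py 11 .634 .272
```

```text
10.95 [0.6576 0.307  0.0341] [-0.29 -0.23 -1.26] roterr [ 0.19  2.45 -0.01]
```

View pics/c11.png

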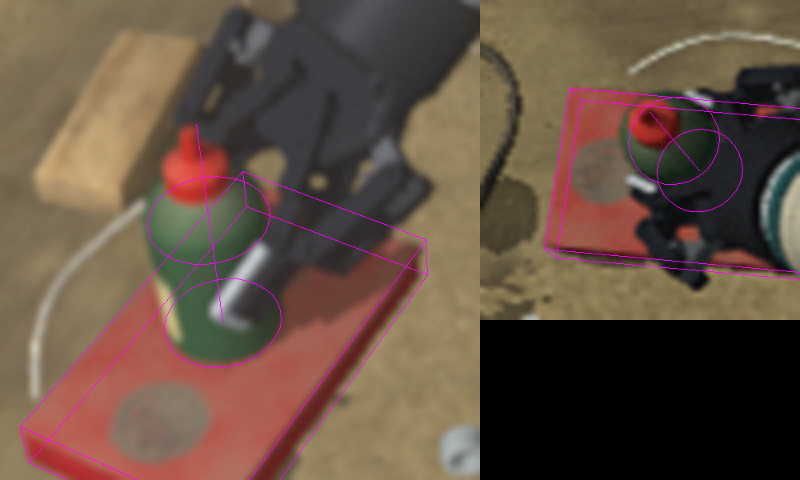

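Emit:
servo_tool(deltas=[0,0,0,0,0,0,0,0,0,0,0,0,0,0,0,0,0,0,0,0,0,0,0,0,0,0,0,0,0,0], jaw=8.5)

```text
clock: 11.55
position: [0.6562, 0.3067, 0.0307]
ee_rot: [-0.186, 0.807, 0.43, 0.36]
contact_force: [-0.7, -0.7, -1.1]
width: 0.0851
```

```bash
python3 can.py 12 .634 .272
```

```text
11.55 [0.6562 0.3067 0.0307] [-0.68 -0.68 -1.06] roterr [ 0.06  2.68 -0.18]
```

View pics/c12.png

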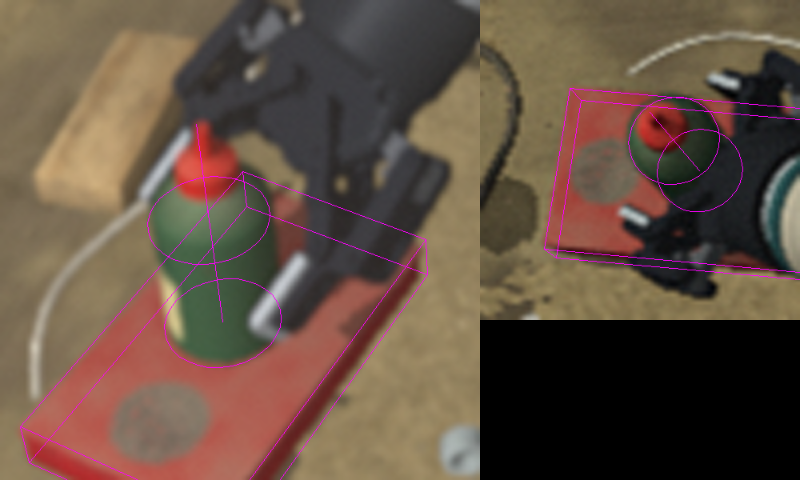

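The can stands upright on the tin, and both overlays match. Now I'll back off along the fingers.

Emit:
servo_tool(deltas=[0,0,-1.0,0,0,0,0,0,-1.8,0,0,0,0,0,-1.8,0,0,0,0,0,-1.8,0,0,0,0,0,-1.8,0,0,0,0,0,-1.8,0,0,0,0,0,-1.8,0,0,0,0,0,0,0,0,0])

```text
clock: 12.45
position: [0.6023, 0.2306, 0.1148]
ee_rot: [-0.186, 0.807, 0.431, 0.36]
contact_force: [0.3, -0.2, -0.1]
width: 0.0855
```

Run:
```python
from plan import *
s,p,Q=st(); print(s['clock'],p.round(4),s['qpos'].round(3))
print(rot(-11.2,0).as_matrix().round(2).tolist())
plan([.467,-.1605,.17],rot(-11.2,0),20)
```

```text
12.45 [0.6023 0.2306 0.1148] [-0.193  0.306  2.098  1.24   0.801 -0.552]
[[0.98, -0.19, 0.0], [-0.19, -0.98, -0.0], [0.0, 0.0, -1.0]]
row [-1.22, 1.54, -1.03, -1.37, -2.12, 3.16] x 20
mid [ 0.577 -0.008  0.114] max z 0.171 end [ 0.4672 -0.1616  0.1707] err deg 0.08
```

Run:
```python
from plan import *
a,b=plan([.47,.08,.17],rot(22,22),9)
plan([.467,-.1605,.17],rot(-11.2,0),9,a,b)
```

```text
row [-1.45, 0.28, -1.84, -2.12, -2.8, 3.16] x 9
mid [0.537 0.135 0.134] max z 0.17 end [0.4698 0.08   0.17  ] err deg 0.04
row [-0.36, 2.68, -0.13, -0.71, -2.37, 3.64] x 9
mid [ 0.485 -0.054  0.169] max z 0.17 end [ 0.4666 -0.1604  0.1701] err deg 0.02
```

Emit:
servo_tool(deltas=[-1.45,0.28,-1.84,-2.12,-2.8,3.16,-1.45,0.28,-1.84,-2.12,-2.8,3.16,-1.45,0.28,-1.84,-2.12,-2.8,3.16,-1.45,0.28,-1.84,-2.12,-2.8,3.16,-1.45,0.28,-1.84,-2.12,-2.8,3.16,-1.45,0.28,-1.84,-2.12,-2.8,3.16,-1.45,0.28,-1.84,-2.12,-2.8,3.16,-1.45,0.28,-1.84,-2.12,-2.8,3.16,-1.45,0.28,-1.84,-2.12,-2.8,3.16,0,0,0,0,0,0])

```text
clock: 13.45
position: [0.4609, 0.0771, 0.1707]
ee_rot: [-0.032, 0.968, 0.175, 0.177]
contact_force: [0.5, 0.0, 0.2]
width: 0.0849
```

Run:
```python
from plan import *
s,p,Q=st(); print(s['clock'],p.round(4),s['qpos'].round(3))
plan([.467,-.1605,.17],rot(-11.2,0),10)
```

```text
13.45 [0.4609 0.0771 0.1707] [-0.13  -0.069  2.037  0.22   0.862  0.965]
row [-0.19, 2.4, -0.07, -0.57, -2.02, 3.14] x 10
mid [ 0.48  -0.065  0.169] max z 0.171 end [ 0.4671 -0.1606  0.1697] err deg 0.04
```

Emit:
servo_tool(deltas=[-0.19,2.4,-0.07,-0.57,-2.02,3.14,-0.19,2.4,-0.07,-0.57,-2.02,3.14,-0.19,2.4,-0.07,-0.57,-2.02,3.14,-0.19,2.4,-0.07,-0.57,-2.02,3.14,-0.19,2.4,-0.07,-0.57,-2.02,3.14,-0.19,2.4,-0.07,-0.57,-2.02,3.14,-0.19,2.4,-0.07,-0.57,-2.02,3.14,-0.19,2.4,-0.07,-0.57,-2.02,3.14,-0.19,2.4,-0.07,-0.57,-2.02,3.14,-0.19,2.4,-0.07,-0.57,-2.02,3.14,0,0,0,0,0,0])

```text
clock: 14.55
position: [0.4706, -0.1596, 0.1535]
ee_rot: [-0.013, 0.996, -0.093, -0.009]
contact_force: [0.3, -0.0, 0.4]
width: 0.0846
```

Run:
```python
from plan import *
s,p,Q=st(); print(s['clock'],p.round(4),s['qpos'].round(3))
a,b=plan([.467,-.1605,.10],rot(-11.2,0),6)
v=snap('side','side13.npz'); over(v,[(FLAP,(.464,-.160,-.195))],280,120,440,240,5,'pics/d1.png')
v=snap('top','top13.npz'); over(v,[(FLAP,(.464,-.160,-.195))],300,170,420,290,5,'pics/d2.png')
```

```text
14.55 [ 0.4706 -0.1596  0.1535] [-0.481  0.201  1.714  0.018  1.254  1.27 ]
row [-0.05, 0.04, 0.89, -0.23, 0.2, 0.08] x 6
mid [ 0.468 -0.16   0.118] max z 0.145 end [ 0.4667 -0.1605  0.1001] err deg 0.04
```

View pics/d1.png

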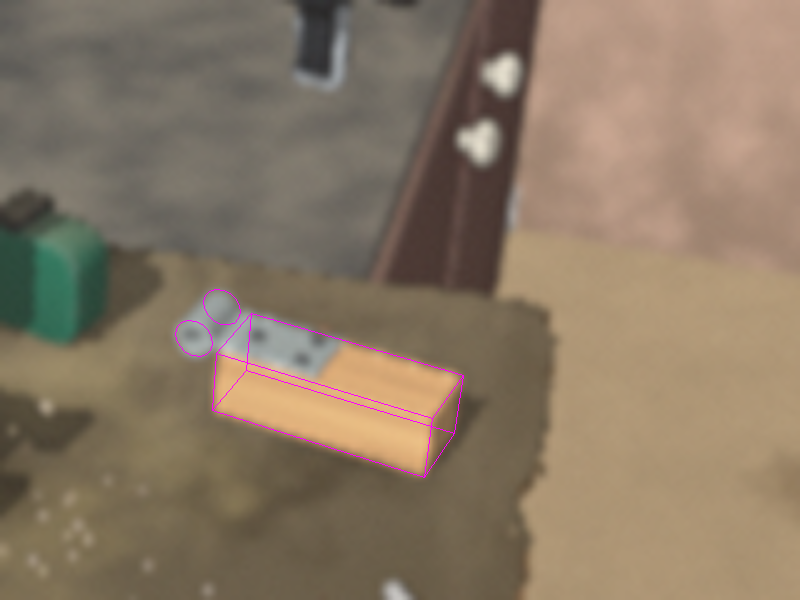

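View pics/d2.png

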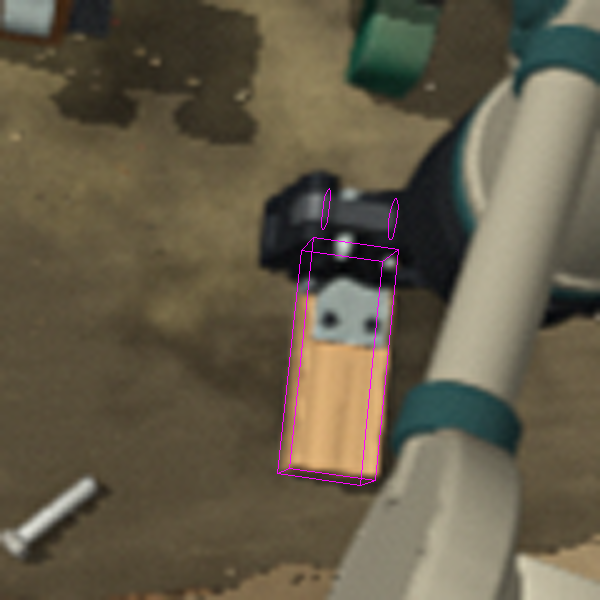

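Run:
```python
from plan import *
s,p,Q=st(); v=load('side13.npz'); z=Q.as_matrix()[:,2];y=Q.as_matrix()[:,1]
for k in (0,.02,.03,.04,.05,.06): print(k,proj(v,[p-k*z-.0425*y,p-k*z+.0425*y]).round(1).tolist())
crop(v,300,60,420,150,6,'pics/d3.png',[p-.055*z-.0425*y,p-.055*z+.0425*y])
```

```text
0 [[342.0, 156.5], [356.2, 140.9]]
0.02 [[342.7, 148.2], [357.0, 132.9]]
0.03 [[343.0, 144.0], [357.4, 128.9]]
0.04 [[343.3, 139.7], [357.8, 124.8]]
0.05 [[343.7, 135.4], [358.2, 120.7]]
0.06 [[344.0, 131.1], [358.6, 116.5]]
```

View pics/d3.png

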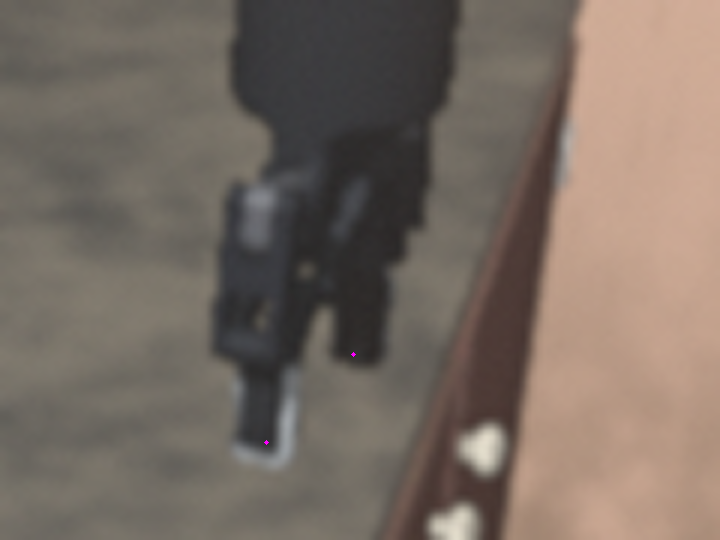

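Flap outline sits on the flap in the side view. Tips measure about 50 mm above reported TCP while open. Descend in stages.

Emit:
servo_tool(deltas=[-0.05,0.04,1.5,-0.23,0.2,0.08,-0.05,0.04,1.5,-0.23,0.2,0.08,-0.05,0.04,1.5,-0.23,0.2,0.08,-0.05,0.04,1.5,-0.23,0.2,0.08,-0.05,0.04,1.5,-0.23,0.2,0.08,-0.05,0.04,1.5,-0.23,0.2,0.08,0,0,1.5,0,0,0,0,0,1.5,0,0,0,0,0,0,0,0,0])

```text
clock: 15.55
position: [0.4634, -0.1409, 0.0272]
ee_rot: [-0.009, 0.996, -0.087, 0.002]
contact_force: [0.1, -0.2, 0.6]
width: 0.0854
```

Run:
```python
from plan import *
s,p,Q=st(); print(s['clock'],p.round(4),s['qpos'].round(3))
plan([.469,-.161,.015],rot(-11.2,0),3)
v=snap('side','side14.npz'); over(v,[(FLAP,(.464,-.160,-.195))],280,120,440,240,5,'pics/d4.png')
```

```text
15.55 [ 0.4634 -0.1409  0.0272] [-0.455  0.302  1.94   0.024  0.902  1.275]
row [0.3, 0.63, 0.4, -0.36, -0.04, 0.42] x 3
mid [ 0.467 -0.154  0.019] max z 0.023 end [ 0.4689 -0.161   0.0149] err deg 0.02
```

View pics/d4.png

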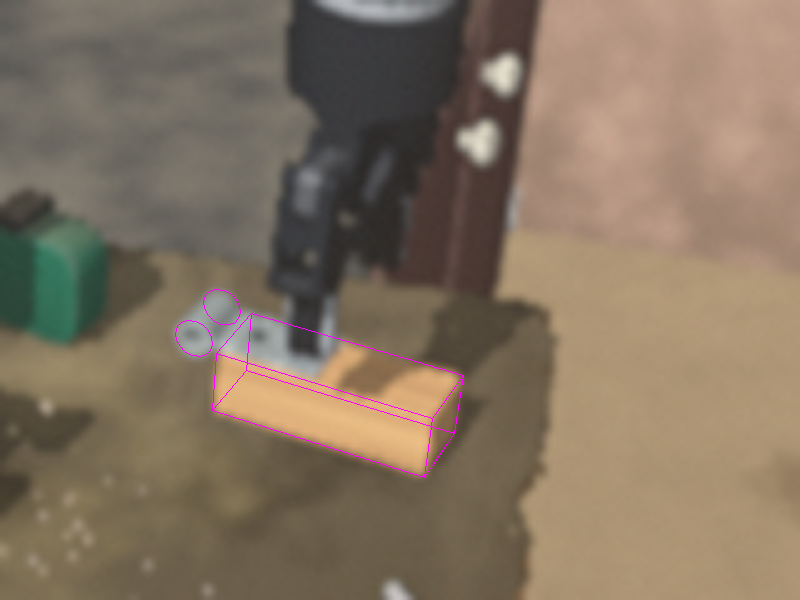

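Emit:
servo_tool(deltas=[0.3,0.63,0.2,-0.36,-0.04,0.42,0.3,0.63,0.2,-0.36,-0.04,0.42,0.3,0.63,0.2,-0.36,-0.04,0.42,0,0,0,0,0,0])

```text
clock: 16.0
position: [0.4723, -0.163, 0.0239]
ee_rot: [0.002, 0.995, -0.097, 0.004]
contact_force: [0.5, -0.1, 0.4]
width: 0.0849
```

Run:
```python
from plan import *
s,p,Q=st(); print(s['clock'],p.round(4),s['qpos'].round(3))
plan([.469,-.161,.01],rot(-11.2,0),2)
plan([.469,-.161,-.03],rot(-11.2,0),4)
```

```text
16.0 [ 0.4723 -0.163   0.0239] [-4.710e-01  3.210e-01  1.919e+00 -1.000e-03  8.930e-01  1.295e+00]
row [-0.19, -0.07, 0.7, 0.08, -0.22, 0.01] x 2
mid [ 0.469 -0.161  0.01 ] max z 0.017 end [ 0.469  -0.1609  0.0099] err deg 0.01
row [-0.1, -0.03, 1.35, 0.04, -0.11, 0.0] x 4
mid [ 0.47  -0.162 -0.017] max z 0.01 end [ 0.4689 -0.1612 -0.0301] err deg 0.02
```

Emit:
servo_tool(deltas=[-0.1,-0.03,1.3,0.04,-0.11,0,-0.1,-0.03,1.3,0.04,-0.11,0,-0.1,-0.03,1.3,0.04,-0.11,0,0,0,0,0,0,0])

```text
clock: 16.4
position: [0.4721, -0.1637, -0.0145]
ee_rot: [0.001, 0.995, -0.098, 0.003]
contact_force: [-0.1, 1.0, 0.3]
width: 0.0852
```

Run:
```python
from plan import *
s,p,Q=st(); print(s['clock'],p.round(4),s['contact_force'])
plan([.469,-.161,-.03],rot(-11.2,0),2)
v=snap('side','side15.npz'); over(v,[(FLAP,(.464,-.160,-.195))],280,120,440,240,5,'pics/d5.png')
v=snap('top','top15.npz'); over(v,[(FLAP,(.464,-.160,-.195))],300,170,420,290,5,'pics/d6.png')
```

```text
16.4 [ 0.4721 -0.1637 -0.0145] [-0.0535767   0.95808676  0.26748124]
row [-0.18, -0.1, 0.77, 0.05, -0.19, -0.04] x 2
mid [ 0.469 -0.161 -0.03 ] max z -0.022 end [ 0.469  -0.161  -0.0299] err deg 0.01
```

View pics/d5.png

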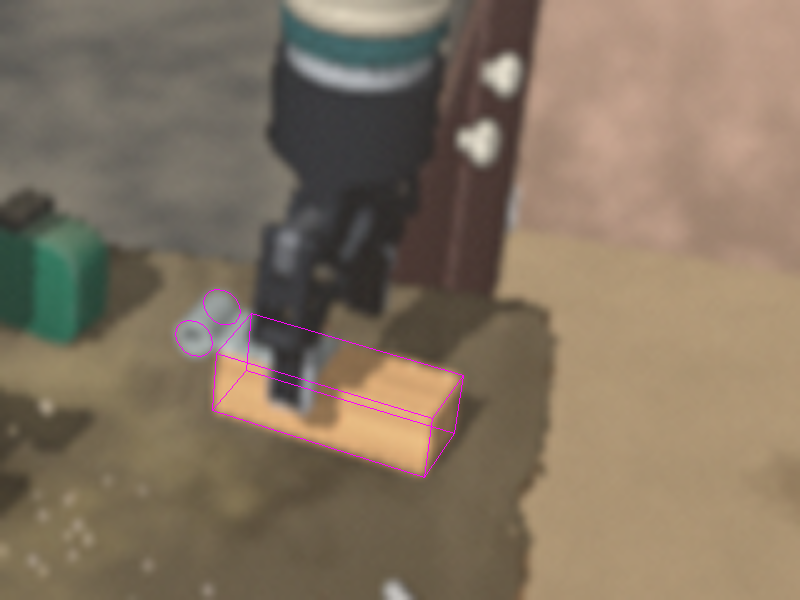

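View pics/d6.png

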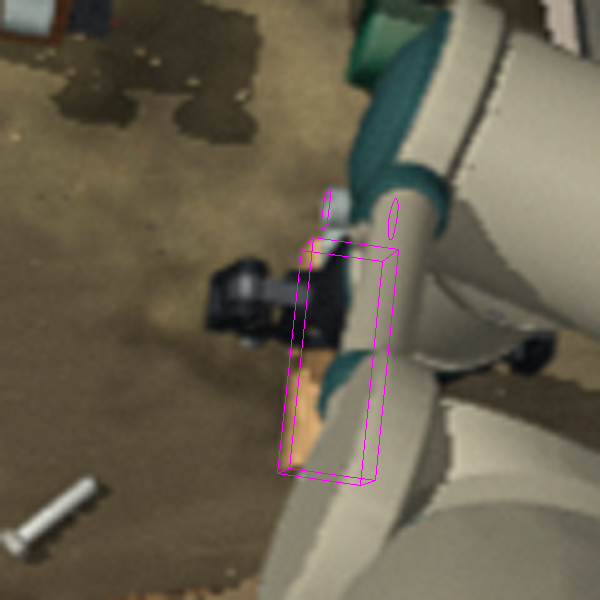

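Emit:
servo_tool(deltas=[-0.2,-0.1,0.9,0.05,-0.2,0,-0.2,-0.1,0.9,0.05,-0.2,0,0,0,0,0,0,0])

```text
clock: 16.8
position: [0.4713, -0.1622, -0.0308]
ee_rot: [0.001, 0.995, -0.098, 0.003]
contact_force: [-0.2, 0.0, 1.2]
width: 0.0853
```

Run:
```python
from plan import *
s,p,Q=st(); print(s['clock'],p.round(4),s['contact_force'])
plan([.469,-.161,-.033],rot(-11.2,0),2)
v=snap('side','side16.npz'); over(v,[(FLAP,(.464,-.160,-.195))],300,150,400,230,8,'pics/d7.png')
```

```text
16.8 [ 0.4713 -0.1622 -0.0308] [-0.15613989  0.00794345  1.1547696 ]
row [-0.12, -0.04, 0.11, 0.05, -0.16, -0.04] x 2
mid [ 0.469 -0.161 -0.033] max z -0.032 end [ 0.4691 -0.1609 -0.033 ] err deg 0.01
```

View pics/d7.png

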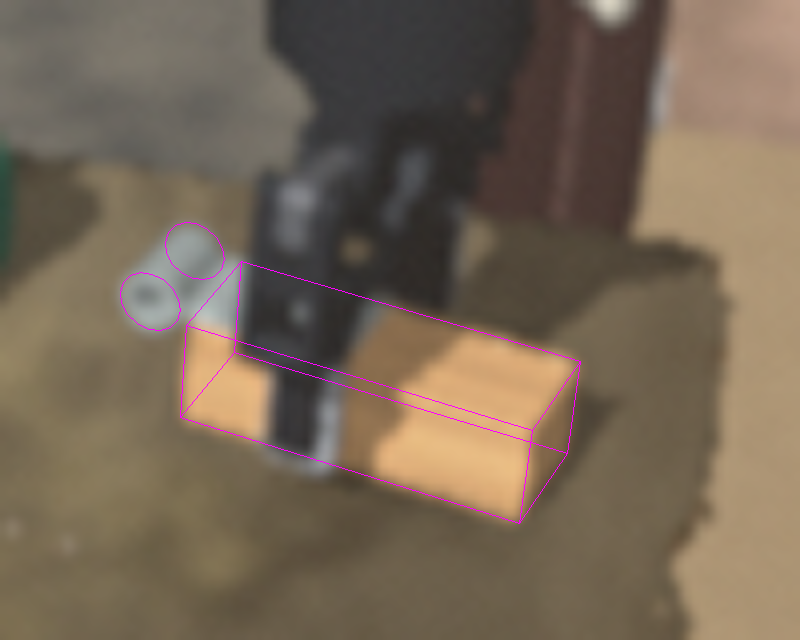

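Emit:
servo_tool(deltas=[-0.12,-0.1,0,0,-0.1,0,0,0,0,0,0,0,0,0,0,0,0,0,0,0,0,0,0,0,0,0,0,0,0,0,0,0,0,0,0,0,0,0,0,0,0,0,0,0,0,0,0,0], jaw=3.0, grip_force=60)

```text
clock: 17.65
position: [0.4713, -0.1613, -0.0297]
ee_rot: [0.001, 0.995, -0.098, 0.003]
contact_force: [-0.4, 0.3, 0.6]
width: 0.0392
```

Run:
```python
from plan import *
s,p,Q=st(); print(s['clock'],p.round(4),s['contact_force'],s['width'],Q.as_matrix().round(3).tolist())
v=snap('side','side17.npz'); over(v,[(FLAP,(.464,-.160,-.195))],300,150,400,230,8,'pics/d8.png')
```

```text
17.65 [ 0.4713 -0.1613 -0.0297] [-0.36901462  0.25023958  0.56247056] 0.03916865529521951 [[0.981, -0.195, 0.006], [-0.195, -0.981, -0.003], [0.006, 0.002, -1.0]]
```

View pics/d8.png

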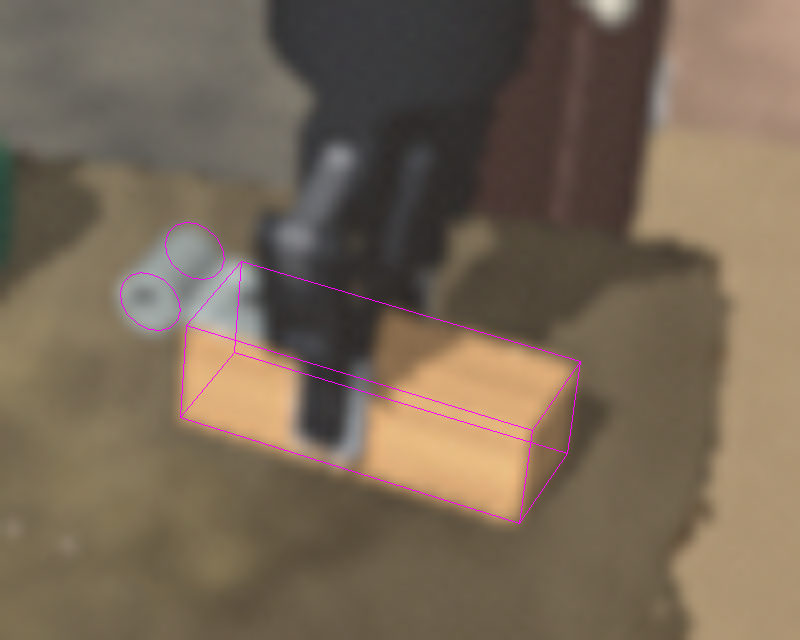

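The jaws hold the batten at 39 mm, with the near finger at about (325,430) in the crop. Next is the lift.

Emit:
servo_tool(deltas=[0,0,-1.3,0,0,0,0,0,-1.3,0,0,0,0,0,-1.3,0,0,0,0,0,-1.3,0,0,0,0,0,-1.3,0,0,0,0,0,-1.3,0,0,0,0,0,0,0,0,0])

```text
clock: 18.4
position: [0.4683, -0.1597, 0.0487]
ee_rot: [0.0, 0.995, -0.098, -0.0]
contact_force: [0.2, 0.2, -1.1]
width: 0.039
```

Run:
```python
from plan import *
s,p,Q=st(); print(s['clock'],p.round(4),s['contact_force'],s['width'],s['qpos'].round(3))
a,b=plan([.5005,.035,.04],rot(-11.6,0),9)
v=snap('side','side18.npz'); crop(v,280,110,420,230,5,'pics/e1.png')
```

```text
18.4 [ 0.4683 -0.1597  0.0487] [ 0.23002043  0.24183113 -1.12246615] 0.039011142831352465 [-0.469  0.288  1.891 -0.     0.963  1.299]
row [-0.08, -2.19, 0.1, 0.0, 0.0, 0.03] x 9
mid [ 0.486 -0.052  0.044] max z 0.048 end [0.5003 0.0349 0.0397] err deg 0.05
```

View pics/e1.png

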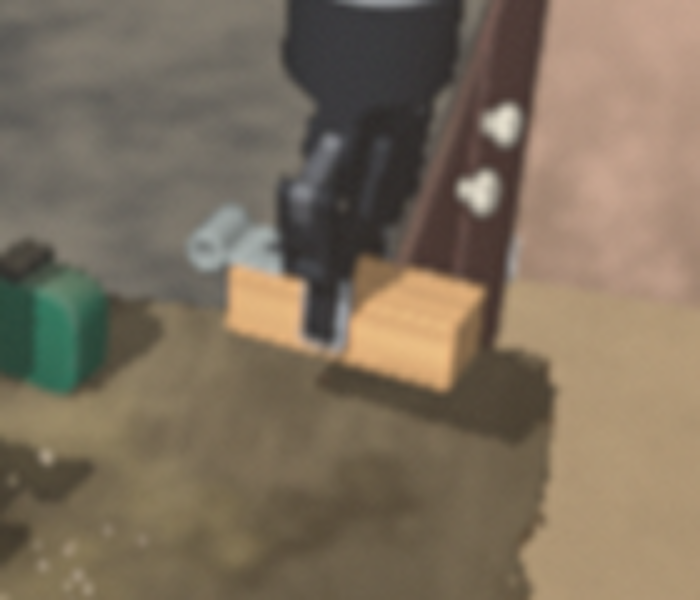

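Emit:
servo_tool(deltas=[-0.08,-2.19,0.1,0,0,0.03,-0.08,-2.19,0.1,0,0,0.03,-0.08,-2.19,0.1,0,0,0.03,-0.08,-2.19,0.1,0,0,0.03,-0.08,-2.19,0.1,0,0,0.03,-0.08,-2.19,0.1,0,0,0.03,-0.08,-2.19,0.1,0,0,0.03,-0.08,-2.19,0.1,0,0,0.03,-0.08,-2.19,0.1,0,0,0.03,0,0,0,0,0,0])

```text
clock: 19.45
position: [0.4936, 0.0428, 0.0283]
ee_rot: [-0.001, 0.995, -0.103, -0.009]
contact_force: [0.5, -0.3, -2.0]
width: 0.0384
```

Run:
```python
from plan import *
s,p,Q=st(); print(s['clock'],p.round(4),s['contact_force'],s['width'],s['qpos'].round(3),Q.as_matrix().round(3).tolist())
plan([.5005,.035,.0263],rot(-11.6,0),2)
v=snap('side','side19.npz'); crop(v,210,140,370,260,5,'pics/e2.png')
v=snap('top','top19.npz'); crop(v,240,120,340,270,4,'pics/e3.png')
```

```text
19.45 [0.4936 0.0428 0.0283] [ 0.49663452 -0.32023294 -2.01978704] 0.038446206252087334 [-0.056  0.324  1.901  0.003  0.936  1.719] [[0.979, -0.204, -0.018], [-0.204, -0.979, 0.004], [-0.019, 0.0, -1.0]]
row [0.42, 0.31, 0.1, 0.0, 0.54, -0.09] x 2
mid [0.501 0.035 0.026] max z 0.027 end [0.5005 0.0351 0.0262] err deg 0.02
```

View pics/e2.png

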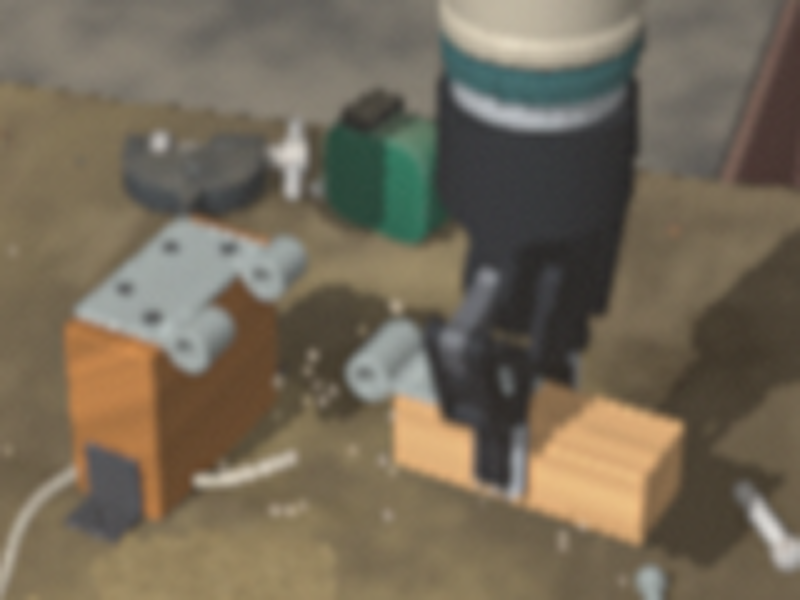

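View pics/e3.png

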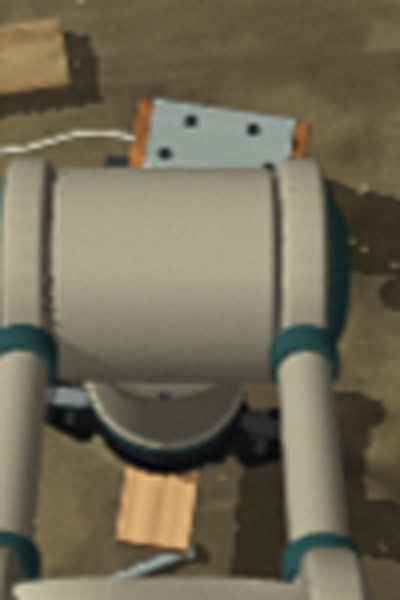

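```bash
cat > held.py <<'E'
from plan import *
# flap in tool frame: flap x=tool x, y=-tool y, z=-tool z ; origin at tool (-.0074,0,-.0297) (underside above reported TCP)
OFF=np.array([-.0074,0,-.0297]); F2T=np.diag([1.,-1,-1])
JP=(.6633,.0017,-.2026)
def flap_pts(p,Q,P): return p+Q.apply(OFF+np.asarray(P)@F2T.T)
def overh(v,p,Q,x0,y0,x1,y1,s,f,jp=JP):
    c=cv2.resize(v['im'][y0:y1,x0:x1,::-1],None,fx=s,fy=s,interpolation=cv2.INTER_CUBIC)
    L=[(flap_pts(p,Q,[a,b]),(255,0,255)) for a,b in FLAP]+[(T(*jp,[a,b]),(255,255,0)) for a,b in JAMB]
    for e,col in L:
        q=((proj(v,e)-[x0,y0]+.5)*s).round().astype(int); cv2.line(c,tuple(map(int,q[0])),tuple(map(int,q[1])),col,1)
    cv2.imwrite(f,c)
def bore_err(p,Q):
    b=flap_pts(p,Q,[[.069,0,.0355]])[0]; c,s=np.cos(JP[2]),np.sin(JP[2]); j=T(*JP,[[-.0345,0,.0915]])[0]; d=b-j
    return np.array([c*d[0]+s*d[1],-s*d[0]+c*d[1],d[2]])*1000
E
python3 - <<'E'
from held import *
s,p,Q=st(); print(bore_err(p,Q).round(1))
overh(load('side19.npz'),p,Q,210,140,370,260,5,'pics/e4.png'); overh(load('top19.npz'),p,Q,240,120,340,270,4,'pics/e5.png')
E
```

```text
[-77.1   4.    1. ]
```

View pics/e4.png

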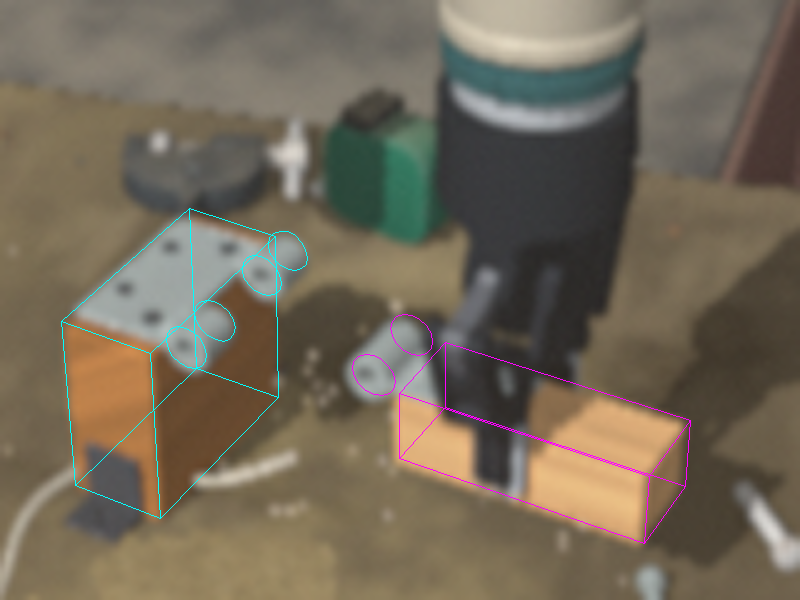

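View pics/e5.png

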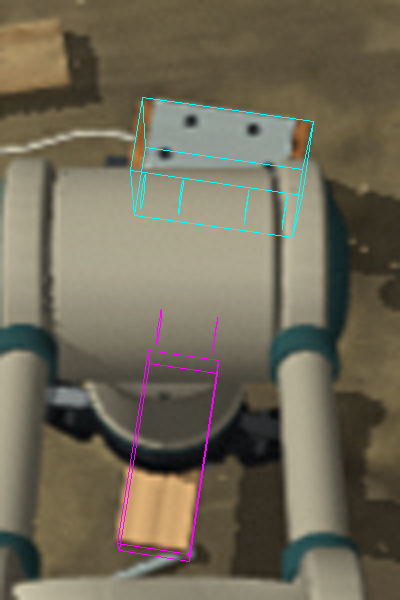

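```bash
cat >> held.py <<'E'
def goal(ex,ey,ez,N,yaw=JP[2]):
    """tool target so that bore error (jamb frame, mm) = given, level"""
    Rt=rot(np.degrees(yaw),0); c,s=np.cos(JP[2]),np.sin(JP[2])
    j=T(*JP,[[-.0345+ex/1000,ey/1000,.0915+ez/1000]])[0]
    p=j-Rt.apply(OFF+np.array([.069,0,.0355])@F2T.T); return plan(p,Rt,N)
E
sed -i 's/OFF=np.array(\[-.0074,0,-.0297\])/OFF=np.array([-.0052,0,-.0297])/' held.py
python3 - <<'E'
from held import *
s,p,Q=st(); print(bore_err(p,Q).round(1)); goal(-22,1.5,0,5)
E
```

```text
[-74.9   4.    1. ]
row [1.08, 0.05, 0.03, 0.02, 0.22, -0.05] x 5
mid [0.525 0.033 0.027] max z 0.028 end [0.5456 0.0274 0.0264] err deg 0.03
```

Emit:
servo_tool(deltas=[1.08,0.05,0.03,0.02,0.22,-0.05,1.08,0.05,0.03,0.02,0.22,-0.05,1.08,0.05,0.03,0.02,0.22,-0.05,1.08,0.05,0.03,0.02,0.22,-0.05,1.0,0.05,0.03,0.02,0.22,-0.05,0,0,0,0,0,0])

```text
clock: 20.15
position: [0.551, 0.0228, 0.0256]
ee_rot: [0.0, 0.995, -0.103, 0.002]
contact_force: [1.8, 3.6, -2.1]
width: 0.0389
```

```bash
cat > look.py <<'E'
from held import *
import sys; k=sys.argv[1]
s,p,Q=st(); print(s['clock'],p.round(4),s['contact_force'].round(2),s['width'].round(4),s['qpos'].round(3)); print('bore err',bore_err(p,Q).round(1),'rot',np.degrees((rot(np.degrees(JP[2]),0).inv()*Q).as_rotvec()).round(2))
v=snap('side',f'side{k}.npz'); crop(v,215,170,325,250,7,f'pics/f{k}s.png'); overh(v,p,Q,215,170,325,250,7,f'pics/f{k}so.png')
v=snap('top',f'top{k}.npz'); crop(v,245,120,345,260,4,f'pics/_a.png'); overh(v,p,Q,245,120,345,260,4,f'pics/_b.png')
cv2.imwrite(f'pics/f{k}t.png',np.hstack([cv2.imread('pics/_a.png'),cv2.imread('pics/_b.png')]))
E
python3 look.py 20
```

```text
Traceback (most recent call last):
  File "look.py", line 3, in <module>
    s,p,Q=st(); print(s['clock'],p.round(4),s['contact_force'].round(2),s['width'].round(4),s['qpos'].round(3)); print('bore err',bore_err(p,Q).round(1),'rot',np.degrees((rot(np.degrees(JP[2]),0).inv()*Q).as_rotvec()).round(2))
                                                                        ^^^^^^^^^^^^^^^^
AttributeError: 'float' object has no attribute 'round'
```

```bash
sed -i "s/s\['width'\].round(4)/s['width']/" look.py; python3 look.py 20
```

```text
20.15 [0.551  0.0228 0.0256] [ 1.8   3.59 -2.06] 0.03891670172522056 [-0.085  0.386  1.802 -0.     0.949  1.692]
bore err [-16.2  -2.2  -0.5] rot [0.02 0.24 0.2 ]
```

View pics/f20s.png

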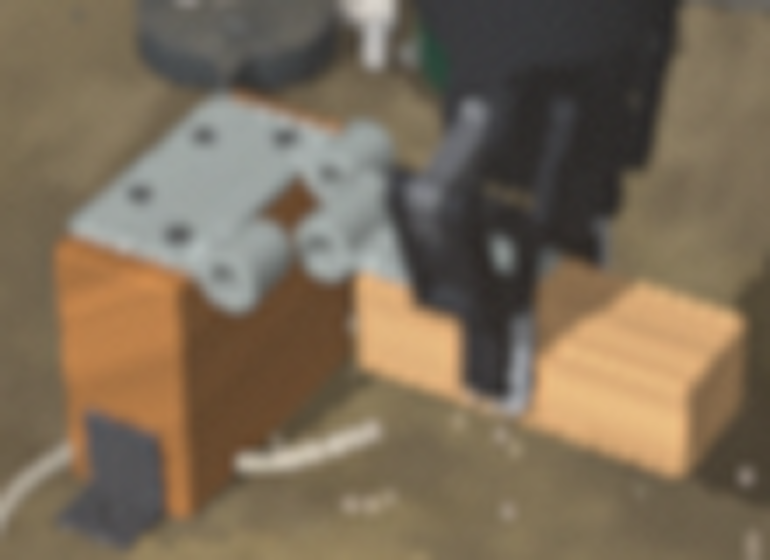

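View pics/f20so.png

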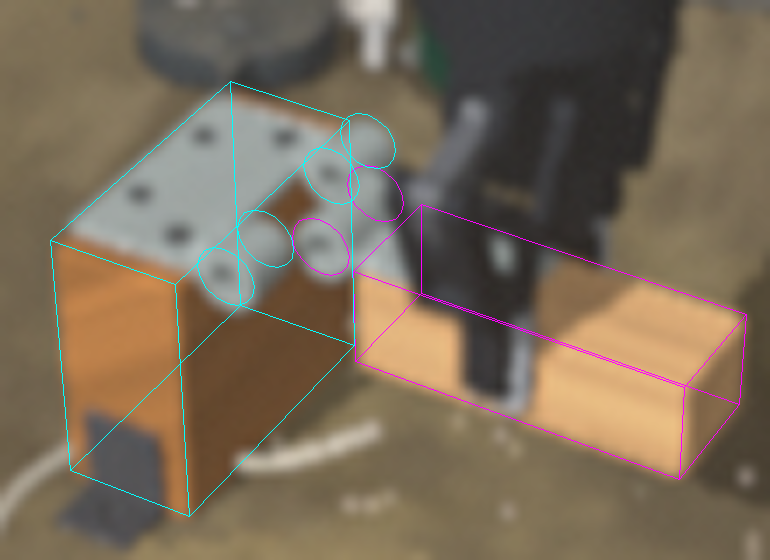

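View pics/f20t.png

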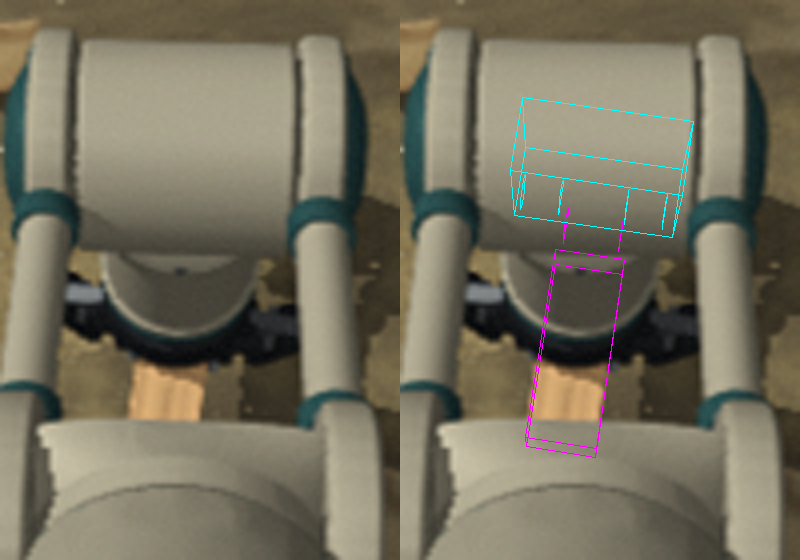

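The force reading of (1.8, 3.6) N and the side view, with the flap knuckle's far end meeting the far jamb knuckle near (345,200), both show the flap is a few mm too far to -y. I'll back out a little and shift it to +y.

Emit:
servo_tool(deltas=[-0.5,0,0,0,-0.1,0,-0.5,-0.1,0,0,-0.1,0,0,-0.25,0,0,0,-0.1,0,-0.15,0,0,0,-0.1,0,0,0,0,0,0])

```text
clock: 20.75
position: [0.5357, 0.0304, 0.0255]
ee_rot: [0.001, 0.995, -0.1, -0.003]
contact_force: [-0.5, 0.4, -1.7]
width: 0.0387
```

```bash
python3 look.py 21
```

```text
20.75 [0.5357 0.0304 0.0255] [-0.49  0.45 -1.72] 0.03867633021053398 [-0.072  0.373  1.825 -0.002  0.95   1.702]
bore err [-32.    2.7  -1.2] rot [-0.16 -0.36 -0.08]
```

View pics/f21s.png

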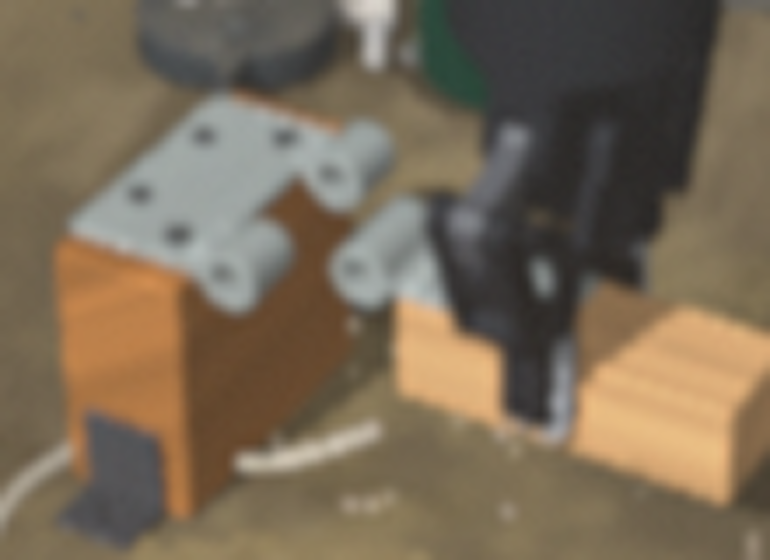

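View pics/f21so.png

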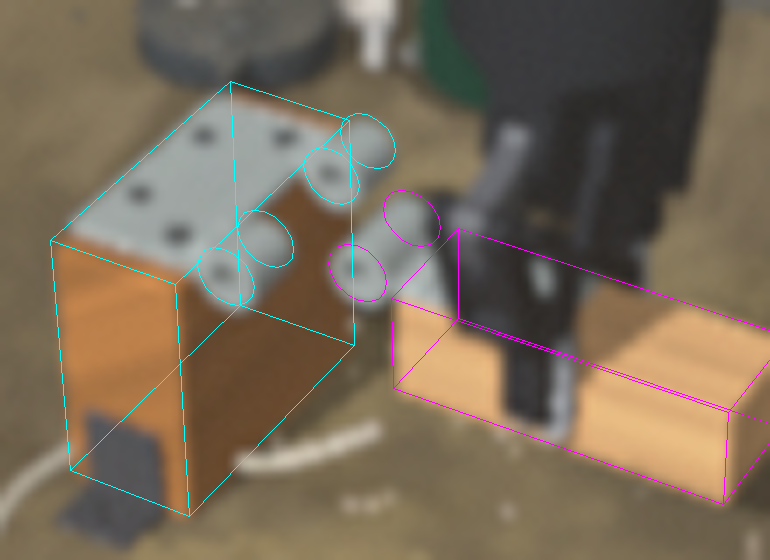

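Run:
```python
from held import *
goal(-23,.9,0.3,3)
```

```text
row [0.31, 0.05, -0.04, 0.05, 0.12, 0.02] x 3
mid [0.542 0.028 0.026] max z 0.027 end [0.5448 0.0269 0.0266] err deg 0.02
```

Emit:
servo_tool(deltas=[0.31,0.05,-0.04,0.05,0.12,0.02,0.31,0.05,-0.04,0.05,0.12,0.02,0.31,0.05,-0.04,0.05,0.12,0.02,0,0,0,0,0,0])

```text
clock: 21.25
position: [0.5462, 0.0263, 0.0269]
ee_rot: [0.0, 0.995, -0.101, 0.001]
contact_force: [0.5, 0.1, -2.3]
width: 0.0389
```

Run:
```python
from held import *
s,p,Q=st(); print(s['clock'],'bore err',bore_err(p,Q).round(1),'rot',np.degrees((rot(np.degrees(JP[2]),0).inv()*Q).as_rotvec()).round(2),s['contact_force'].round(1))
goal(-23,.9,0.3,2); goal(-12,.9,.3,4)
```

```text
21.25 bore err [-21.4   0.6   0.7] rot [-0.   0.1 -0. ] [ 0.5  0.1 -2.3]
row [-0.08, -0.02, 0.01, 0.0, -0.05, 0.0] x 2
mid [0.545 0.027 0.027] max z 0.027 end [0.5448 0.027  0.0267] err deg 0.0
row [0.23, -0.01, 0.01, 0.0, -0.02, 0.0] x 4
mid [0.553 0.025 0.027] max z 0.027 end [0.5553 0.0249 0.0265] err deg 0.02
```

Emit:
servo_tool(deltas=[0.23,-0.02,0.01,0,-0.02,0,0.23,-0.02,0.01,0,-0.02,0,0.23,-0.01,0.01,0,-0.02,0,0.2,-0.01,0.01,0,-0.02,0,0,0,0,0,0,0])

```text
clock: 21.75
position: [0.5561, 0.0248, 0.0263]
ee_rot: [0.0, 0.995, -0.101, 0.0]
contact_force: [-0.5, -0.6, -1.9]
width: 0.0392
```

```bash
python3 look.py 22;  python3 - <<'E'
from held import *
goal(-6,.9,.3,3)
E
```

```text
21.75 [0.5561 0.0248 0.0263] [-0.55 -0.64 -1.9 ] 0.039151566207360836 [-0.08   0.394  1.786 -0.     0.961  1.693]
bore err [-11.3   1.1  -0. ] rot [-0.    0.01  0.01]
row [0.19, 0.0, -0.01, 0.0, 0.01, -0.01] x 3
mid [0.559 0.024 0.026] max z 0.027 end [0.5613 0.0237 0.0265] err deg 0.02
```

View pics/f22s.png

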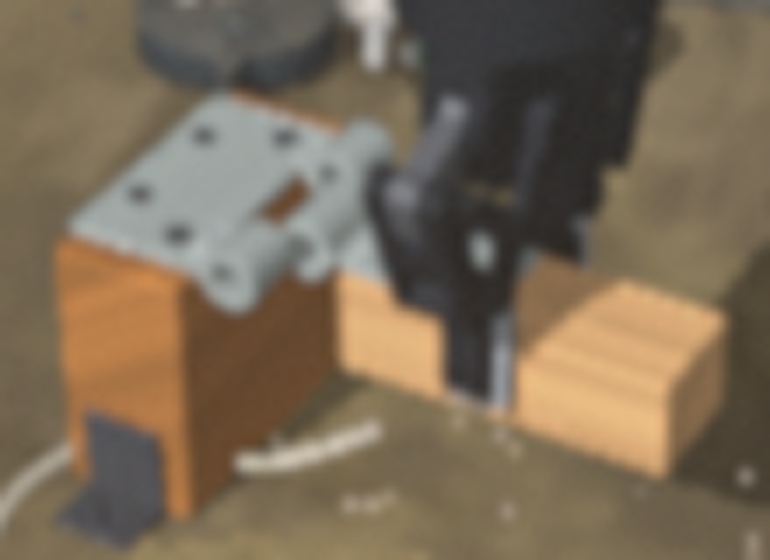

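View pics/f22so.png

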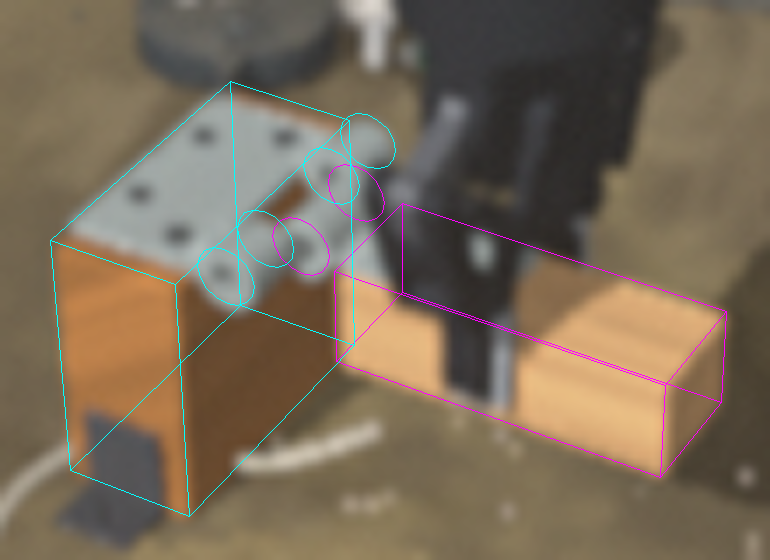

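Emit:
servo_tool(deltas=[0.2,0.01,-0.01,0,0,0,0.2,0.01,-0.01,0,0,0,0.2,0,-0.01,0,0,0,0.15,0,-0.01,0,0,0,0,0,0,0,0,0])

```text
clock: 22.35
position: [0.5634, 0.0231, 0.0267]
ee_rot: [0.0, 0.995, -0.101, -0.0]
contact_force: [-0.3, 0.7, -0.8]
width: 0.039
```

```bash
python3 look.py 23;  python3 - <<'E'
from held import *
goal(0,.9,.3,2)
E
```

```text
22.35 [0.5634 0.0231 0.0267] [-0.3   0.71 -0.8 ] 0.03901518428562571 [-0.082  0.402  1.769 -0.     0.97   1.691]
bore err [-3.9  0.8  0.4] rot [-0.01 -0.03  0.01]
row [0.21, -0.0, 0.0, 0.0, 0.03, -0.0] x 2
mid [0.567 0.022 0.027] max z 0.027 end [0.5672 0.0223 0.0267] err deg 0.01
```

View pics/f23s.png

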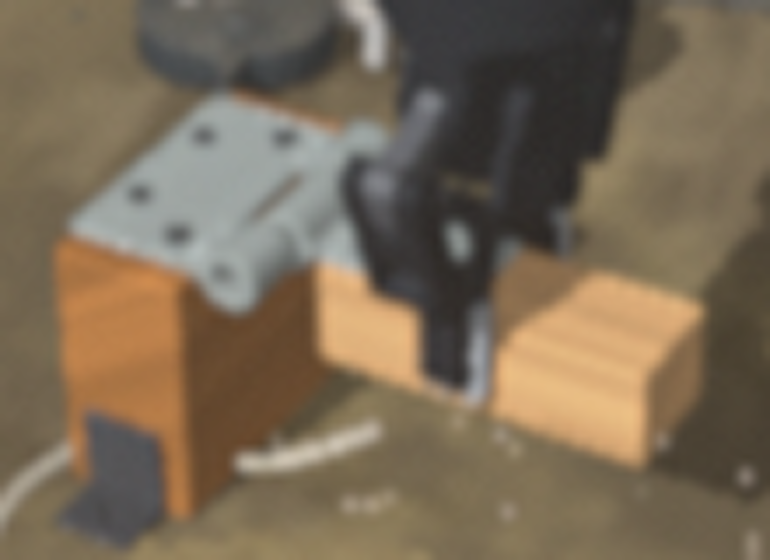

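View pics/f23so.png

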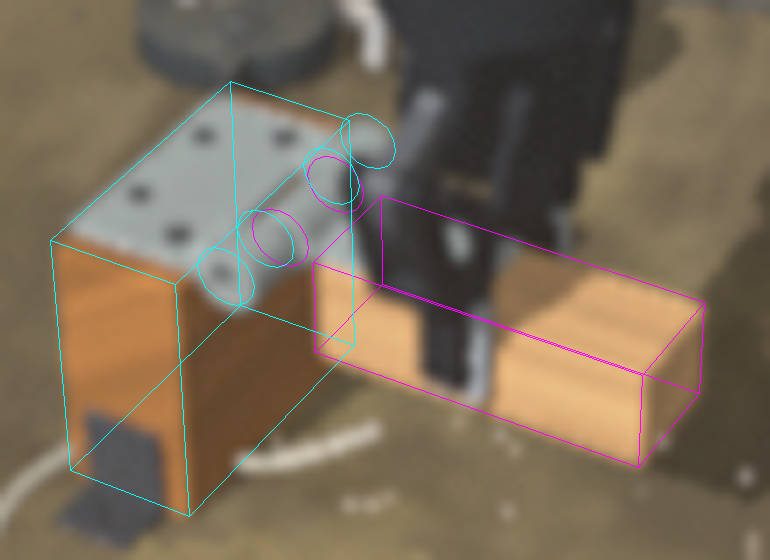

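Emit:
servo_tool(deltas=[0.17,0,0,0,0.02,0,0.15,0,0,0,0.02,0,0,0,0,0,0,0,0,0,0,0,0,0])

```text
clock: 22.85
position: [0.5662, 0.0225, 0.0266]
ee_rot: [0.0, 0.995, -0.101, -0.0]
contact_force: [-0.1, 0.2, -1.6]
width: 0.0393
```

```bash
python3 look.py 24;  python3 - <<'E'
from held import *
goal(0,.9,.3,2)
v=load('side24.npz'); c=cv2.resize(v['im'][175:225,235:285,::-1],None,fx=12,fy=12,interpolation=cv2.INTER_CUBIC); cv2.imwrite('pics/z24.png',c)
E
```

```text
22.85 [0.5662 0.0225 0.0266] [-0.08  0.17 -1.62] 0.039303581054185875 [-0.083  0.406  1.763 -0.     0.973  1.691]
bore err [-0.9  0.8  0.2] rot [-0.01 -0.03  0.01]
row [0.05, -0.0, -0.0, 0.0, 0.01, -0.0] x 2
mid [0.567 0.022 0.027] max z 0.027 end [0.5672 0.0223 0.0266] err deg 0.01
```

View pics/z24.png

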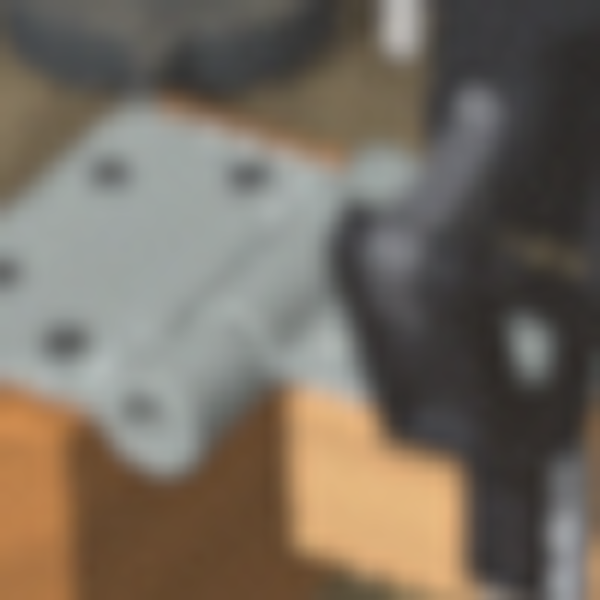

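View pics/f24t.png

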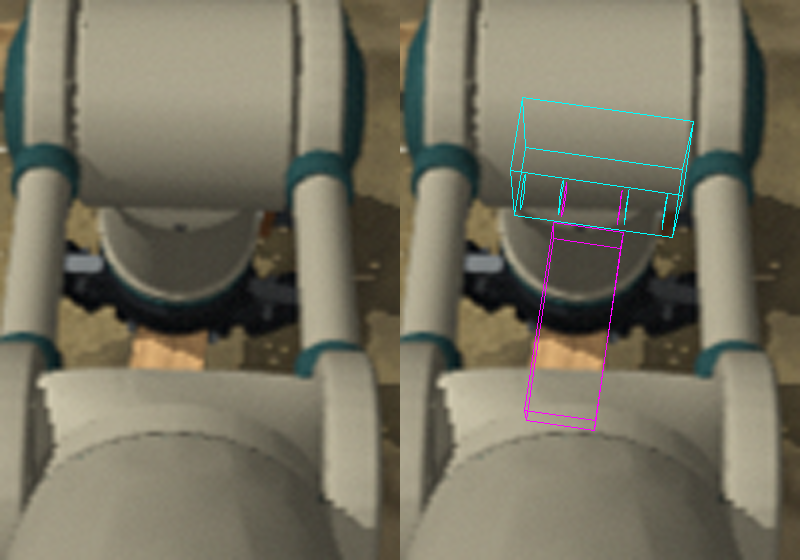

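View pics/f24so.png

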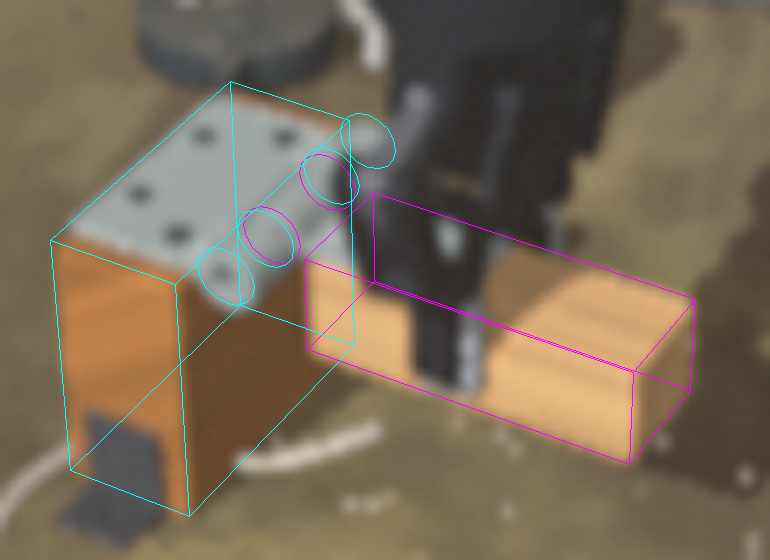

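Run:
```python
from h import *
v=load('side24.npz')
def cg(v,x0,y0,x1,y1,sc,f):
    c=cv2.resize(v['im'][y0:y1,x0:x1,::-1],None,fx=sc,fy=sc,interpolation=cv2.INTER_CUBIC)
    for i in range(0,x1-x0,5):
        cv2.line(c,(i*sc+sc//2,0),(i*sc+sc//2,5),(255,255,255),1)
        if (x0+i)%10==0: cv2.putText(c,str(x0+i),(i*sc-8,18),0,.4,(255,255,255),1)
    for i in range(0,y1-y0,5):
        cv2.line(c,(0,i*sc+sc//2),(6,i*sc+sc//2),(255,255,255),1)
        if (y0+i)%10==0: cv2.putText(c,str(y0+i),(8,i*sc+sc//2+4),0,.4,(255,255,255),1)
    cv2.imwrite(f,c)
cg(v,255,195,320,240,12,'pics/g5.png'); cg(v,220,178,276,248,8,'pics/g6.png')
```

```text
(no output)
```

View pics/g5.png

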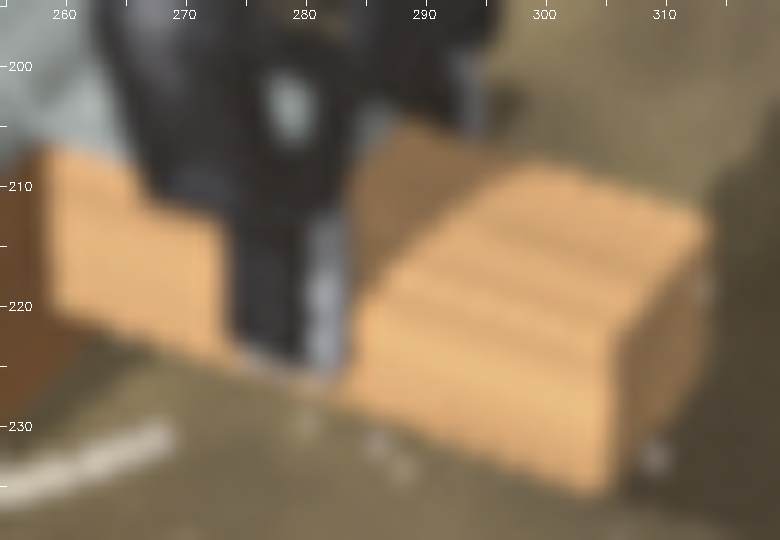

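View pics/g6.png

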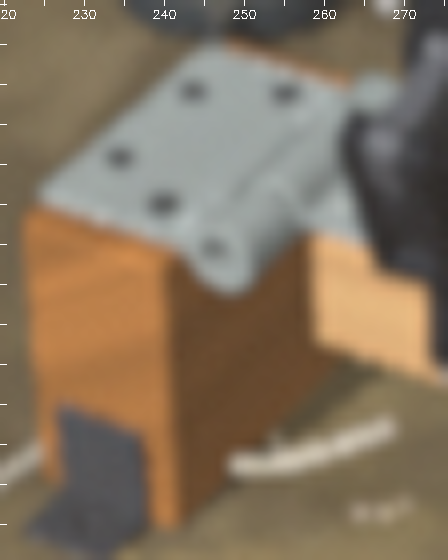

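```bash
cat > rel.py <<'E'
from held import *
from scipy.optimize import least_squares
from fit import JS,mm
def run(v,p,Q,FP,J2,free_z=False):
    L,px=mm(FP)
    f=lambda d:(proj(v,flap_pts(p,Q,L)+d)-px).ravel()
    D=lambda q:np.r_[q,0]
    r=least_squares(lambda q:f(D(q)),[0,0],x_scale=.001); print('flap shift mm (z fixed)',(r.x*1000).round(2),'res',r.fun.reshape(-1,2).round(1).tolist())
    A=np.vstack([JS[0],mm(J2)[0]]); B=np.vstack([JS[1],mm(J2)[1]])
    g=least_squares(lambda q:(proj(v,T(JP[0]+q[0],JP[1]+q[1],JP[2],A))-B).ravel(),[0,0],x_scale=.001,loss='soft_l1'); print('jamb shift',(g.x*1000).round(2),g.fun.reshape(-1,2).round(1).tolist())
    d=r.x-g.x; c,s=np.cos(JP[2]),np.sin(JP[2]); e=bore_err(p,Q)[:2]+1000*np.array([c*d[0]+s*d[1],-s*d[0]+c*d[1]])
    print('corrected bore err x,y (jamb frame)',e.round(2))
if __name__=='__main__':
    s,p,Q=st()
    FP=[((55,20,0),(259.1,220.75)),((55,20,34),(258.25,207)),((-55,20,0),(304.9,235.9)),((-55,20,34),(305.5,223.25)),((-55,-20,34),(313.8,212.7)),((-55,-20,0),(312.8,225.75))]
    J2=[((22.5,50,90),(223,203.1)),((-22.5,50,90),(241.4,208.75)),((-22.5,50,0),(242.25,243.75)),((-34.5,41,91.5),(246,208.4))]
    run(load('side24.npz'),p,Q,FP,J2)
E
python3 rel.py
```

```text
flap shift mm (z fixed) [-1.14  1.59] res [[-0.5, -0.8], [-0.0, 0.1], [-0.2, 0.5], [-0.3, 0.0], [0.3, 0.1], [0.6, -0.0]]
jamb shift [-0.94 -0.83] [[-0.4, -0.3], [-0.5, 0.8], [0.6, -0.3], [1.2, 0.2], [0.5, -0.1], [-0.7, -0.6], [0.7, -2.1], [-0.8, 0.5], [-1.4, 1.2], [-0.2, -0.8], [1.3, 0.4]]
corrected bore err x,y (jamb frame) [-1.68  3.16]
```

The side-only fit can't resolve y well because it trades off against z, so I'll confirm y and x by light guarded touches.

Emit:
servo_tool(deltas=[0,-0.1,0,0,0,0,0,-0.1,0,0,0,0])

```text
clock: 23.15
position: [0.5665, 0.0245, 0.0266]
ee_rot: [0.0, 0.995, -0.101, -0.0]
contact_force: [0.1, -0.2, -1.1]
width: 0.0388
```

Emit:
servo_tool(deltas=[0,-0.1,0,0,0,0])

```text
clock: 23.25
position: [0.5667, 0.0256, 0.0266]
ee_rot: [0.0, 0.995, -0.101, -0.0]
contact_force: [-0.0, -0.1, -2.4]
width: 0.039
```

```bash
cat > e.py <<'E'
from held import *
s,p,Q=st(); print(s['clock'],'bore err',bore_err(p,Q).round(2),'rot',np.degrees((rot(np.degrees(JP[2]),0).inv()*Q).as_rotvec()).round(2),s['contact_force'].round(1),s['moment'].round(2),s['width'])
E
python3 e.py
```

```text
23.25 bore err [-1.1   3.95  0.28] rot [-0.01 -0.03  0.01] [-0.  -0.1 -2.4] [-0.04 -0.01  0.02] 0.038980318656314135
```

Emit:
servo_tool(deltas=[0,-0.1,0,0,0,0])

```text
clock: 23.35
position: [0.5667, 0.0258, 0.0266]
ee_rot: [0.001, 0.995, -0.101, -0.0]
contact_force: [-1.8, -6.3, -1.3]
width: 0.0391
```

Emit:
servo_tool(deltas=[0,-0.1,0,0,0,0])

```text
clock: 23.45
position: [0.5667, 0.0256, 0.0266]
ee_rot: [0.002, 0.995, -0.101, -0.001]
contact_force: [-1.0, -5.9, -0.8]
width: 0.0391
```

```bash
python3 e.py
```

```text
23.45 bore err [-1.13  4.21  0.28] rot [-0.22 -0.04  0.02] [-1.  -5.9 -0.8] [-0.72  0.11 -0.42] 0.03914255002297825
```

Emit:
servo_tool(deltas=[0,0.16,0,0.1,0,0,0,0.16,0,0.1,0,0,0,0,0,0,0,0])

```text
clock: 23.75
position: [0.5662, 0.0234, 0.0266]
ee_rot: [-0.001, 0.995, -0.101, -0.0]
contact_force: [-0.0, -0.4, -1.5]
width: 0.0393
```

```bash
python3 e.py
```

```text
23.75 bore err [-1.11  1.54  0.3 ] rot [ 0.11 -0.04  0.02] [-0.  -0.4 -1.5] [ 0.   -0.02 -0.04] 0.03928043778306817
```

Contact on the +y side came at model y of about 4.0, and earlier on the -y side at about -2.2, so the centre is about +0.95. I'll finish centring and then probe x.

Emit:
servo_tool(deltas=[0.1,0.06,0,0,0,0,0.1,0,0,0,0,0])

```text
clock: 23.95
position: [0.5681, 0.0228, 0.0266]
ee_rot: [-0.001, 0.995, -0.101, -0.0]
contact_force: [0.4, 0.6, -1.3]
width: 0.0387
```

Emit:
servo_tool(deltas=[0.1,0,0,0,0,0])

```text
clock: 24.05
position: [0.5687, 0.0228, 0.0265]
ee_rot: [-0.002, 0.995, -0.101, -0.001]
contact_force: [-3.3, 0.7, 0.0]
width: 0.039
```

```bash
python3 e.py
```

```text
24.05 bore err [1.46 1.45 0.13] rot [ 0.16 -0.11  0.02] [-3.3  0.7  0. ] [ 0.06  0.23 -0.01] 0.03903045382934261
```

Run:
```python
from held import *
for f in('top22','top23','top24'):
    t=load(f+'.npz'); W=cloud(t)
    im=t['im'].astype(int); m=(im[...,0]>170)&(im[...,0]-im[...,2]>60); m[:, :270]=0; m[:,305:]=0; m[:195]=0; m[225:]=0
    m=cv2.erode(m.astype(np.uint8),np.ones((3,3)))>0
    P=W[m]; print(f,m.sum(),np.median(P,0).round(4),P[:,2].std().round(4))
t=load('top0.npz');W=cloud(t)
P=W[242:262,360:373]; print('ref wood lying (34):',np.median(P[...,2]),'leaf0',np.median(W[225:236,366:374][...,2]))
v=load('side24.npz');W=cloud(v); P=W[212:220,294:304]; print('side wood top now',np.median(P.reshape(-1,3),0).round(4)); P=W[188:200,236:246]; print('jamb leaf (93)',np.median(P.reshape(-1,3),0))
v=load('side0.npz');W=cloud(v); print('side ref wood (34)',np.median(W[191:197,350:364].reshape(-1,3),0).round(4))
```

```text
top22 92 [0.525  0.0346 0.0905] 0.0017
top23 55 [0.535  0.0338 0.0909] 0.0017
top24 40 [0.5395 0.0349 0.0908] 0.0018
ref wood lying (34): 0.03409510753779567 leaf0 0.03752491536270664
side wood top now [0.5299 0.0342 0.0893]
jamb leaf (93) [nan nan nan]
side ref wood (34) [ 0.4435 -0.1642  0.0322]
```

```bash
cat > edge.py <<'E'
from held import *
def edge(v,cols,guess,w=4):
    im=v['im'].astype(float); ch=cv2.GaussianBlur(im[...,0]-im[...,2],(0,0),.7); out=[]
    for c in cols:
        g0=guess(c); r=np.arange(int(g0)-w,int(g0)+w+1); g=np.abs(np.diff(ch[r,c])); 
        out.append((c,(g*(r[:-1]+.5)).sum()/g.sum()))
    return np.array(out)
def line(v,p0,p1):
    a,b=proj(v,[p0,p1]); return lambda c:a[1]+(b[1]-a[1])*(c-a[0])/(b[0]-a[0])
if __name__=='__main__':
    # initial lying flap
    v=load('side0.npz'); L=line(v,*T(.464,-.160,-.196,np.array([[.055,.02,0],[-.055,.02,0]]))); 
    E=edge(v,range(325,363,3),L); print('lying',(E[:,1]-[L(c) for c in E[:,0]]).round(2))
    for f,px in(('side22',None),('side24',None)):
        v=load(f+'.npz')
        p,Q={'side22':(np.array([.5561,.0248,.0263]),rot(-11.6,0)),'side24':(np.array([.5662,.0225,.0266]),rot(-11.6,0))}[f]
        P=flap_pts(p,Q,[[.055,.02,0],[-.055,.02,0]]); L=line(v,*P)
        x0,x1=proj(v,P)[:,0]; cols=[c for c in range(int(x0)+3,int(x1)-2,2)]
        E=edge(v,cols,L); print(f,np.c_[E[:,0],(E[:,1]-[L(c) for c in E[:,0]])].round(2).tolist())
E
python3 edge.py
```

```text
lying [ 0.1   0.17  0.1   0.15  0.12  0.15 -0.03 -0.04 -0.06 -0.17 -0.32 -0.26
 -0.24]
side22 [[265.0, 0.46], [267.0, 0.37], [269.0, 0.33], [271.0, 0.44], [273.0, 0.5], [275.0, 0.46], [277.0, 0.32], [279.0, -1.75], [281.0, -1.13], [283.0, -0.93], [285.0, -1.0], [287.0, -1.39], [289.0, -0.02], [291.0, 0.03], [293.0, 0.03], [295.0, 0.11], [297.0, 0.03], [299.0, 0.09], [301.0, -0.05], [303.0, -0.05], [305.0, 0.01]]
side24 [[261.0, 0.86], [263.0, 0.72], [265.0, 0.52], [267.0, 0.4], [269.0, 0.41], [271.0, 0.37], [273.0, -0.05], [275.0, -1.54], [277.0, -1.0], [279.0, -1.13], [281.0, -1.5], [283.0, -1.37], [285.0, -0.2], [287.0, 0.03], [289.0, -0.02], [291.0, 0.1], [293.0, -0.04], [295.0, -0.07], [297.0, -0.0], [299.0, -0.07], [301.0, -0.06]]
```

```bash
cat > edge2.py <<'E'
from held import *
def vedge(v,rows,P,w=4,ch=0):
    a,b=proj(v,P); im=cv2.GaussianBlur(v['im'][...,ch].astype(float),(0,0),.7); out=[]
    for r in rows:
        g0=a[0]+(b[0]-a[0])*(r-a[1])/(b[1]-a[1]); c=np.arange(int(round(g0))-w,int(round(g0))+w+1); g=np.abs(np.diff(im[r,c])); g[g<g.max()*.25]=0
        out.append((g*(c[:-1]+.5)).sum()/g.sum()-g0)
    return np.array(out)
J=np.array(T(*JP,[[-.0225,.05,.09],[-.0225,.05,0]]))
for f,p in(('side22',[.5561,.0248,.0263]),('side23',[.5634,.0231,.0267]),('side24',[.5662,.0225,.0266])):
    v=load(f+'.npz'); F=flap_pts(np.array(p),rot(-11.6,0),[[.055,.02,.034],[.055,.02,0]]); G=flap_pts(np.array(p),rot(-11.6,0),[[-.055,.02,.034],[-.055,.02,0]])
    pj=proj(v,F); print(f,'jamb',vedge(v,range(214,240,4),J).round(2),'flap front',vedge(v,range(int(pj[0,1])+3,int(pj[1,1])-2,2),F).round(2),'rear',vedge(v,range(int(proj(v,G)[0,1])+3,int(proj(v,G)[1,1])-2,2),G).round(2))
# mm per px
v=load('side24.npz'); a=proj(v,[[.6,.03,.08],[.601,.03,.08],[.6,.031,.08],[.6,.03,.081]]); print((a[1:]-a[0]).round(3))
E
python3 edge2.py
```

```text
side22 jamb [ 0.3   0.3   0.33  0.38  0.28 -1.21 -1.41] flap front [0.62 0.62 0.61 0.61] rear [0.6  0.67 0.76 1.22]
side23 jamb [ 0.31  0.3   0.32  0.37  0.29 -1.21 -1.39] flap front [0.62 0.65 0.63 0.6 ] rear [0.73 0.84 0.93 1.39]
side24 jamb [ 0.31  0.29  0.33  0.38  0.29 -1.22 -1.41] flap front [0.63 0.62 0.56 0.56] rear [0.7  0.81 0.87 1.12]
[[-0.451 -0.089]
 [-0.157  0.272]
 [-0.007 -0.382]]
```

Run:
```python
from edge import *
v=load('side21.npz'); 
J=T(*JP,[[-.0225,.05,0],[-.0225,-.05,0]]); L=line(v,*J); print(proj(v,J))
im=v['im'].astype(float); 
for ch in (0,1):
    o=[]
    c0=cv2.GaussianBlur(im[...,ch],(0,0),.7)
    for c in range(245,263,2):
        g0=L(c); r=np.arange(int(round(g0))-4,int(round(g0))+5); g=np.abs(np.diff(c0[r,c])); g[g<g.max()*.3]=0; o.append(round((g*(r[:-1]+.5)).sum()/g.sum()-g0,2))
    print(ch,o)
crop(v,236,205,276,250,12,'pics/z21.png',J)
```

```text
[[241.47566428 243.1481063 ]
 [265.06813647 218.80570033]]
0 [np.float64(2.36), np.float64(1.54), np.float64(0.2), np.float64(1.52), np.float64(2.8), np.float64(2.98), np.float64(1.66), np.float64(1.02), np.float64(0.85)]
1 [np.float64(1.68), np.float64(1.35), np.float64(0.01), np.float64(1.43), np.float64(2.49), np.float64(2.95), np.float64(3.37), np.float64(1.66), np.float64(1.72)]
```

View pics/z21.png

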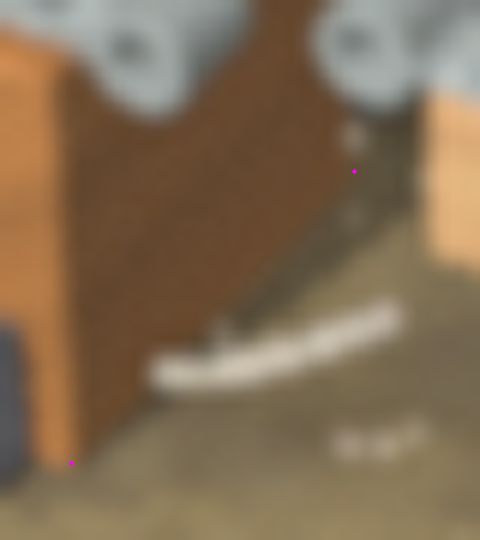

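Run:
```python
from held import *
goal(-.2,.95,-.4,2)
```

```text
row [-0.08, 0.04, 0.03, -0.08, 0.05, -0.01] x 2
mid [0.567 0.022 0.026] max z 0.026 end [0.5669 0.0224 0.0259] err deg 0.01
```

Emit:
servo_tool(deltas=[-0.1,0.03,0.03,-0.08,0.05,0,-0.08,0.03,0.03,-0.08,0.05,0,0,0,0,0,0,0,0,0,0,0,0,0])

```text
clock: 24.45
position: [0.5671, 0.0228, 0.0259]
ee_rot: [-0.0, 0.995, -0.101, 0.0]
contact_force: [0.1, -0.6, -1.6]
width: 0.0389
```

```bash
python3 e.py
python3 - <<'E'
from held import *
goal(-.2,.95,-.4,1)
E
```

```text
24.45 bore err [-0.24  1.29 -0.4 ] rot [0.01 0.04 0.  ] [ 0.1 -0.6 -1.6] [ 0.03 -0.01 -0.01] 0.03890626500808271
row [-0.0, 0.04, -0.0, -0.01, -0.04, -0.0] x 1
mid [0.567 0.022 0.026] max z 0.026 end [0.567  0.0224 0.0259] err deg 0.01
```

Emit:
servo_tool(deltas=[0,0.04,0,0,-0.03,0,0,0,0,0,0,0,0,0,0,0,0,0,0,0,0,0,0,0,0,0,0,0,0,0])

```text
clock: 24.95
position: [0.5673, 0.0223, 0.026]
ee_rot: [-0.0, 0.995, -0.101, 0.0]
contact_force: [-0.4, -0.1, -1.4]
width: 0.039
```

```bash
python3 look.py 25
python3 - <<'E'
from h import *
v=load('side25.npz'); cv2.imwrite('pics/full25.png',v['im'][:,:,::-1])
from edge2 import vedge; from held import *
s,p,Q=st(); F=flap_pts(p,Q,[[.055,.02,.034],[.055,.02,0]]); pj=proj(v,F); print('front',vedge(v,range(int(pj[0,1])+3,int(pj[1,1])-2,2),F).round(2))
from edge import edge,line
P=flap_pts(p,Q,[[.055,.02,0],[-.055,.02,0]]); L=line(v,*P); E=edge(v,list(range(261,272,2))+list(range(287,303,3)),L); print((E[:,1]-[L(c) for c in E[:,0]]).round(2))
t=load('top25.npz'); W=cloud(t); im=t['im'].astype(int); m=(im[...,0]>170)&(im[...,0]-im[...,2]>60); m[:, :270]=0; m[:,305:]=0; m[:195]=0; m[225:]=0
m=cv2.erode(m.astype(np.uint8),np.ones((3,3)))>0; print('wood z top cam',np.median(W[m][:,2]))
W=cloud(v); print('side wood', np.median(W[212:220,294:304].reshape(-1,3),0).round(4))
E
```

```text
24.95 [0.5673 0.0223 0.026 ] [-0.42 -0.06 -1.36] 0.03899037606220847 [-0.083  0.407  1.763  0.     0.971  1.69 ]
bore err [ 0.1  0.9 -0.3] rot [0.01 0.04 0.  ]
side22 jamb [ 0.3   0.3   0.33  0.38  0.28 -1.21 -1.41] flap front [0.62 0.62 0.61 0.61] rear [0.6  0.67 0.76 1.22]
side23 jamb [ 0.31  0.3   0.32  0.37  0.29 -1.21 -1.39] flap front [0.62 0.65 0.63 0.6 ] rear [0.73 0.84 0.93 1.39]
side24 jamb [ 0.31  0.29  0.33  0.38  0.29 -1.22 -1.41] flap front [0.63 0.62 0.56 0.56] rear [0.7  0.81 0.87 1.12]
[[-0.451 -0.089]
 [-0.157  0.272]
 [-0.007 -0.382]]
front [0.51 0.46 0.41 0.54]
[ 0.89  0.71  0.61  0.28  0.32  0.34 -0.06 -0.02 -0.08 -0.03 -0.03 -0.12]
wood z top cam 0.08951711378113544
side wood [nan nan nan]
```

View pics/full25.png

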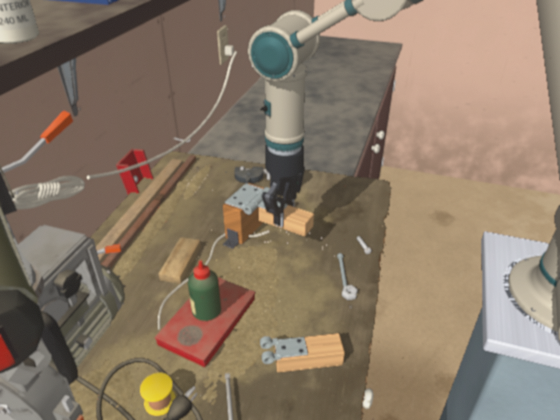

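View pics/f25s.png

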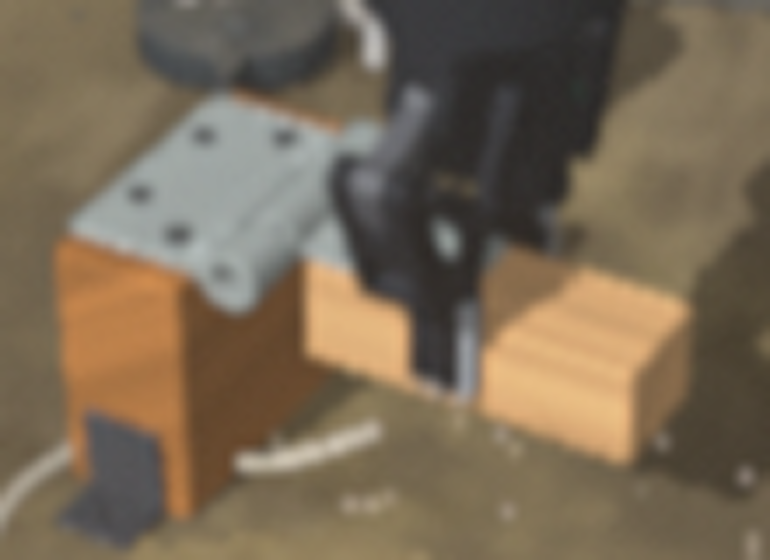

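Emit:
servo_tool(deltas=[-0.05,0,-0.01,0,0,0,0,0,0,0,0,0])

```text
clock: 25.25
position: [0.5667, 0.0224, 0.026]
ee_rot: [-0.0, 0.995, -0.101, 0.0]
contact_force: [-0.2, -0.2, -2.0]
width: 0.0391
```

```bash
python3 e.py
python3 - <<'E'
from h import *
v=snap('top','top26.npz'); snap('top','top26.npz'); cv2.imwrite('pics/t26.png',v['im'][:,:,::-1])
E
python3 e.py
```

```text
25.25 bore err [-0.52  0.87 -0.21] rot [0.01 0.03 0.  ] [-0.2 -0.2 -2. ] [ 0.05 -0.03 -0.01] 0.03911923016841332
25.35 bore err [-0.46  0.87 -0.19] rot [0.01 0.04 0.  ] [ 0.1  0.1 -1.5] [-0.02 -0.04  0.  ] 0.03892530896237576
```

View pics/t26.png

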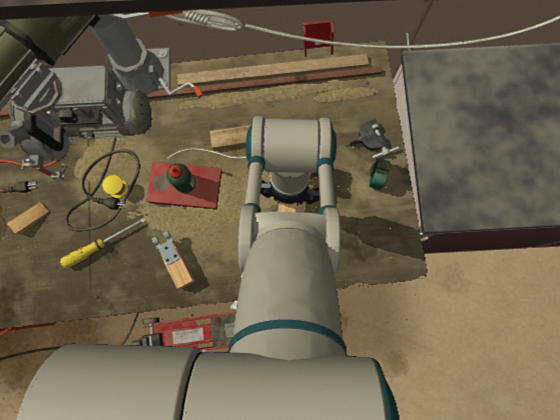

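The top view shows the can standing on the tin at (178,178) and the other flap still at (172,260). The held pose is steady and there is no contact force beyond the flap's weight. I'm handing it in.

```bash
python3 -c "
from rig import manip
print(manip.sign_off())"
```

```text
the job is handed in; nothing more can be done
None
```

I handed the job in at about 25.4 s. The oil can stands upright near the middle of the red tin. The single-knuckle flap is held level in the gripper, with its knuckle in the jamb's gap.

**Last checks**
- **Across the gap (y):** light touches on both jamb knuckles gave the centre, and the flap sits about 0.1 mm from it.
- **Forward (x):** the two methods disagree by about 0.6 mm. The touch on the jamb face puts the bore at about +0.1 mm, and the side-camera edges put it at about -0.5 mm.
- **Height (z):** robot readings, depth and edges agree to within about ±0.6 mm.
- **Level and contact:** the tool is level to 0.05°. The only force left is 1.5–2 N downward, about the flap's weight, so nothing is pressing on the jamb.
- **Rest of the scene:** the last top picture shows the can upright on the tin and the other flap where it lay.

**What went wrong or disagreed**
- **Finger position:** the cameras showed the real fingertips about 37–42 mm behind the TCP that the robot reports. I corrected for this throughout.
- **Side-camera y:** one side-camera measurement put y about 3 mm off. The touches contradicted it, so I dropped it.
- **First approach:** the flap knuckle brushed the jamb knuckle at about 4 N. I backed out, shifted it and went in again. The later deliberate touches stayed under about 7 N.
- **View of the gap:** the arm hid the gap from the top camera at the end, so I did not see the bores line up directly.

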